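Tip one row of dowels out of the counting tray

ROBOT

A 6-joint arm with a two-finger parallel gripper is mounted at the origin on a cart in front of the work surface, level with it; the furniture and walls round the work are solid. World frame = base frame: x ahead of the robot, y to its left, z up, the work surface at z = 0. Lengths are in m, angles in rad, forces in N, time in s.
With the tool pointing down it reaches from about 0.3 to 1 m from the base axis. Payload 5.1 kg.
Tool frame: the origin (TCP) lies on the centre line of the jaws, within the pads' length; the fingertips stand ctrl.tips_ahead ahead of it and the grasp point (between the pads) lies 5 mm behind it (ctrl.tips_ahead is the distance from the TCP to the fingertips, in m); y points along the fingers, x is the direction in which the jaws open and shut, and the axes are right-handed (so a half turn about y gives the same grasp; the last joint's range is limited). The gripper opens to 95 mm and grips with 3 to 60 N. Pads are 20 mm wide; open, the fingers measure 119 mm over their backs; the gripper's body (75 mm by 180 mm) begins 59 mm behind the grasp point.
Start: joints at [1.064, 0.124, 1.65, -0, 1.367, -0.083], TCP at [0.267, 0.592, 0.206] pointing down, gripper open.
Joint ranges: [-2.61, 2.61], [-1.02, 2.33], [0.03, 2.71], [-1.35, 4.49], [0.32, 2.68], [-2.91, 2.91]. Speed limits (rad/s): [2.57, 2.57, 3.14, 3.14, 3.14, 3.14].

INTERFACE

Orientations are given as a rotation vector (axis times angle).
In Python, from plant import ctrl gives the robot as it stands.
- The arm moves only by the tool move_arm, never from a script. Its argument "rows" is one flat list of numbers, 7 for each row, row after row: the shift along the tool's x, y, z in units of 40 mm (1.0 is 40 mm), then the turn, a rotation vector about the tool's x, y, z in units of 8 degrees (1.0 is 8 degrees), then the finger opening in mm, from 0 to 95.1. A call has exactly 5 rows; each row shifts and turns the pose as measured when the row begins, along the tool's axes as they then stand; what a row does not reach is not made up. A row lasts 1/8 s, in which the tool goes at most 62.5 mm and 10.7 degrees, less where a joint would pass 70% of its speed; a pose out of reach is approached as far as the arm can. A call is refused whole if a number of a shift passes 1 or a number of a turn 1, either way. A call with a gripper value outside its range is refused whole. The fingers move at their own pace and stop on an object; the grip force is fixed at half the most. Time passes only in rows, so rows that do not move let the fingers close, or fill a call up. It gives the time, the measured TCP pose, the force and the opening at its end, in the units of the state.
- ctrl.observe(): the state, without advancing time (a new reading comes with each control period).
- ctrl.capture(name): name is "scene" or "side" or "wrist"; returns a dict with "pixels" (420x560x3 uint8, red, green, blue), "range_z" (420x560 float32, m along the optical axis (not along the pixel's ray), 0 where there is no reading), "fx", "fy", "cx", "cy" (pixels), "dist" ([k1, k2, p1, p2, k3] as OpenCV has them; the pictures are not rectified), "extrinsics" (4x4, takes a point from camera to world coordinates); the wrist camera has in their place "T_tool_cam" (4x4, takes a point from camera to tool coordinates, whose origin is the TCP and whose axes are the tool frame's). Camera axes: x right, y up, looking along -z (the intrinsics and any distortion apply to the point x, -y, -z); pixel columns grow to the right and rows downward; lengths in m; the calibration is good to about 2 mm. A picture is of the moment at which its call begins: read the wrist's pose just before it.
- ctrl.hand_in(): hands the job in, once; it reports no verdict.
The state is a dict: "time_s": time; "q": joint angles; "qd": joint speeds; "joint_efforts": joint torques, N m; "tcp_pos": TCP position; "eef_rot": TCP orientation; "contact_force": force on the tool from outside, world axes, zero at the start; "torque": the same for the moment, N m; "opening": finger opening in m.
Only numpy, scipy, OpenCV 4.12 (cv2) and the standard library are available. Lean on these libraries where they do the work, as an engineer would, in place of code of your own. Each camera call takes 0.05 s, during which the arm holds its last target.

TASK

First take the sanding block out of the cradle's catch box and lay it on the bench; then carry the loaded counting tray, level, by its upright middle handle, set it in the cradle with its side pins in the V notches and its open edge over the catch box, and let go. Now tip the tray by the round bar at its back, pins staying in the notches, until the two front dowels roll off into the catch box while the four behind stay in place, then lower it level again. Leave the glue bottle, bit block and screwdriver where they are.

Things in the scene. Friction and masses are not known exactly. Their poses are not given: they have to be found in the camera images.
- cradle: Fixed plywood tipping cradle, 162 x 172 mm. Origin on the bench top under the pivot axis, z up, -x to its catch box, y along the pivot axis. Two upright V-notched cheeks at |y| = 76 to 86 mm, 72 mm high, x = -29 to 29 mm. A rear rest across it, top 48 mm up, at x = 46 to 58 mm, carries the back of the tray so that it lies level.
- seat (a point): Where the tray's pivot axis lies when its pins rest in the V notches: cradle frame (0, 0, 58) mm. The Vs are centred on x = 0, 45 degrees a side, 42 mm wide at the top (72 mm up), root 51 mm up.
- catch (a point): Centre of the catch box's floor: cradle frame (-46, 0, 8) mm, same axes. Inside, the box is x = -92 to 0 and y = -76 to 76 mm in the cradle's frame; its side and front walls reach 42 mm above the bench, its back wall (x = 0 to 8 mm) 32 mm.
- tray: Loose plywood counting tray, about 0.4 kg empty, floor 87 x 144 mm, flat underside. Origin on the underside below the middle of its carrying handle (about its centre of mass); z up, -x to the open pouring edge at x = -57 mm. Walls 26 mm high on the other sides, outer faces at x = 30 and y = +-72 mm. Two lanes side by side, three rows of dowels; tops of the dowels 24 mm above the underside.
- tray_handle (a point): Middle of the carrying handle, tray frame (0, 0, 55) mm: a rounded wooden bar 12 mm thick across the tray's y, 74 mm long along its x, z = 46 to 64 mm, on two posts over the lane divider. Pinch it across its thickness from above with the fingertips no lower than z = 30 mm, clear of the dowels.
- pivot (a point): Midpoint of the tray's pin axis, tray frame (-30, 0, 10) mm. A steel pin, 10 mm diameter, stands out of each side wall along y, to y = +-85 mm. Between the cradle's cheeks the tray has 4 mm play to each side. Tipped open edge down, the front row rolls off at about 20 to 35 degrees; the rows behind their 3 mm lips hold to about 45 degrees.
- tip_bar: Round wooden bar across the back of the tray, rigid with it, 12 mm diameter, 90 mm long along y, 80 mm of it free between its steel arms. Origin at its centre: in the tray's frame (67, 0, 26) mm; 31 mm of free room between it and the tray's rear wall. Axes as the tray's. Being round it can turn between the fingers.
- dowel_front_left: Loose wooden dowel, 18 mm diameter, 60 mm long along y, 14 g, in the front row, left lane (tray y +36 mm, x about -37 mm). Origin at its centre; it lies with its centre 15 mm above the tray's underside.
- dowel_front_right: Loose wooden dowel, 18 mm diameter, 60 mm long along y, 14 g, in the front row, right lane (tray y -36 mm, x about -37 mm). Origin at its centre; it lies with its centre 15 mm above the tray's underside.
- dowel_middle_left: Loose wooden dowel, 18 mm diameter, 60 mm long along y, 14 g, in the middle row, left lane (tray y +36 mm, x about -12 mm). Origin at its centre; it lies with its centre 15 mm above the tray's underside.
- dowel_middle_right: Loose wooden dowel, 18 mm diameter, 60 mm long along y, 14 g, in the middle row, right lane (tray y -36 mm, x about -12 mm). Origin at its centre; it lies with its centre 15 mm above the tray's underside.
- dowel_rear_left: Loose wooden dowel, 18 mm diameter, 60 mm long along y, 14 g, in the rear row, left lane (tray y +36 mm, x about 14 mm). Origin at its centre; it lies with its centre 15 mm above the tray's underside.
- dowel_rear_right: Loose wooden dowel, 18 mm diameter, 60 mm long along y, 14 g, in the rear row, right lane (tray y -36 mm, x about 14 mm). Origin at its centre; it lies with its centre 15 mm above the tray's underside.
- sanding_block: Loose wooden sanding block, 46 x 70 x 24 mm (x, y, z), 50 g, lying flat in the catch box at the start with its 70 mm length roughly along the cradle's x. Origin at the centre of its underside, z up. There is free bench to the sides of the cradle and between it and the tray; beyond the catch box's front wall the bench edge is near.
- glue_bottle: Bystander, loose: glue bottle standing, 55 mm diameter, 155 mm tall, origin at the centre of its underside.
- bit_block: Bystander, loose: wooden block standing with six screw bits in it, 32 x 90 x 52 mm, origin at the centre of its underside.
- screwdriver: Bystander, loose: cross screwdriver lying on the bench, 27 x 197 x 24 mm, long along its y, origin at the centre of its underside.

How it is judged:
On the way, in this order (a step that is already met when the one before it is completed fails the run):
1. the sanding block lies on the bench outside the cradle, let go (height (world z) of sanding_block below 0.02 m and (x of sanding_block in the frame of cradle below -0.115 m or x of sanding_block in the frame of cradle above 0.075 m or y of sanding_block in the frame of cradle below -0.1 m or y of sanding_block in the frame of cradle above 0.1 m) and contact force between the fingers and sanding_block below 0.1 N), for 0.2 s.
2. the loaded tray rests level in the cradle, pins in the notches, open edge over the catch box, let go, all six dowels aboard (distance between pivot and seat below 0.006 m and angle between tray's own z axis and vertical below 0.06 rad and x of tip_bar in the frame of cradle above 0.05 m and contact force between the fingers and tray below 0.1 N and x of dowel_middle_left in the frame of tray between -0.022 and -0.002 m and z of dowel_middle_left in the frame of tray between 0.01 and 0.021 m and x of dowel_middle_right in the frame of tray between -0.022 and -0.002 m and z of dowel_middle_right in the frame of tray between 0.01 and 0.021 m and x of dowel_rear_left in the frame of tray between 0.003 and 0.025 m and z of dowel_rear_left in the frame of tray between 0.01 and 0.021 m and x of dowel_rear_right in the frame of tray between 0.003 and 0.025 m and z of dowel_rear_right in the frame of tray between 0.01 and 0.021 m and x of dowel_front_left in the frame of tray between -0.05 and -0.03 m and z of dowel_front_left in the frame of tray between 0.01 and 0.021 m and x of dowel_front_right in the frame of tray between -0.05 and -0.03 m and z of dowel_front_right in the frame of tray between 0.01 and 0.021 m), for 0.2 s.
3. the tray is tipped by its back bar, pins in the notches (angle between tray's own z axis and vertical above 0.3 rad and distance between pivot and seat below 0.008 m and contact force between the fingers and tip_bar above 0.2 N), for 0.1 s.
At the end, for the whole second after the job is handed in: Front dowels in the catch box, under 30 mm above its floor; the other four in their own bays; tray in the cradle, pin axis within 6 mm of the seat, level to 0.06 rad, bar away from the catch box; sanding block on the bench (underside below 20 mm) outside the cradle; all at rest (x of dowel_front_left in the frame of catch between -0.047 and 0.047 m and y of dowel_front_left in the frame of catch between -0.077 and 0.077 m and z of each of dowel_front_left, dowel_front_right in the frame of catch below 0.03 m and x of dowel_front_right in the frame of catch between -0.047 and 0.047 m and y of dowel_front_right in the frame of catch between -0.077 and 0.077 m and x of dowel_middle_left in the frame of tray between -0.022 and -0.002 m and z of dowel_middle_left in the frame of tray between 0.01 and 0.021 m and x of dowel_middle_right in the frame of tray between -0.022 and -0.002 m and z of dowel_middle_right in the frame of tray between 0.01 and 0.021 m and x of dowel_rear_left in the frame of tray between 0.003 and 0.025 m and z of dowel_rear_left in the frame of tray between 0.01 and 0.021 m and x of dowel_rear_right in the frame of tray between 0.003 and 0.025 m and z of dowel_rear_right in the frame of tray between 0.01 and 0.021 m and distance between pivot and seat below 0.006 m and angle between tray's own z axis and vertical below 0.06 rad and x of tip_bar in the frame of cradle above 0.05 m and height (world z) of sanding_block below 0.02 m and (x of sanding_block in the frame of cradle below -0.115 m or x of sanding_block in the frame of cradle above 0.075 m or y of sanding_block in the frame of cradle below -0.1 m or y of sanding_block in the frame of cradle above 0.1 m) and linear speed of each of dowel_front_left, dowel_front_right, tray, sanding_block below 0.03 m/s); the robot touches nothing.
It fails at once if a middle or rear dowel rolls over its lip (x of any of dowel_middle_left, dowel_middle_right in the frame of tray below -0.028 m or x of any of dowel_rear_left, dowel_rear_right in the frame of tray below -0.003 m).
It fails at once if the glue bottle, the bit block or the screwdriver is moved more than 25 mm, or the bottle is tipped (distance of any of glue_bottle, bit_block, screwdriver from where it was at the start of the episode above 0.025 m or angle between glue_bottle's own z axis and vertical above 0.3 rad).
It also fails if it takes over 67 s, if anything falls off the work surface, if the arm or the gripper's body presses on something with over 40 N, if the wrist force passes 120 N, or if a joint passes its speed limit or range.

## Working session

There is one attempt and no reset: what is moved stays moved. The work goes in short steps, Python scripts to look and compute and a tool call to move; the robot and the scene stay as the last step left them, time stands still between calls to the robot, and variables do not carry over. Pictures are saved under pics/ and viewed, and the job is handed in when it is done.

Besides the shell and the picture viewer there is one more tool, called after "Emit:" in YAML: its name, and indented under it one key for each argument. move_arm: Moves the arm, as the interface text tells. Its arguments: {"type":"object","properties":{"rows":{"type":"array"}},"required":["rows"]}

```bash
ls; mkdir -p pics
python3 - <<'E'
from plant import ctrl
import cv2
o=ctrl.observe();print(o, ctrl.tips_ahead)
for n in ["scene","side","wrist"]:
    c=ctrl.capture(n); cv2.imwrite(f"pics/{n}0.png",c["pixels"][:,:,::-1])
    print(n,c["fx"],c["fy"],c["cx"],c["cy"],c["dist"],c.get("extrinsics"),c.get("T_tool_cam"))
E
```

```text
pics
{'time_s': 0.0, 'q': array([ 1.06439369e+00,  1.24472688e-01,  1.65169496e+00, -8.42819472e-06,
        1.36753864e+00, -8.25586867e-02]), 'qd': array([-0.00150428,  0.00172764,  0.00029087, -0.00122352, -0.0033056 ,
       -0.00141331]), 'joint_efforts': array([ 8.98045837e-04, -4.17596447e+01, -3.59937859e+01,  7.74485129e-02,
        4.91050549e-02, -1.65569163e-04]), 'tcp_pos': array([0.26699523, 0.59188264, 0.20509569]), 'eef_rot': array([-1.3814324 , -0.89018524,  0.89324243]), 'contact_force': array([-0.06197342,  0.25937139, -0.02024477]), 'torque': array([-0.00030807, -0.00491911, -0.02370968]), 'opening': 0.09533491217733835} 0.014
scene 523.6171335458453 523.6171335458453 274.87531911367347 214.0932381001073 [0.02429077 0.         0.         0.         0.        ] [[ 0.10546775  0.8271027  -0.55206673  0.00247214]
 [-0.99442184  0.08846222 -0.05744251 -0.28923161]
 [ 0.00132619  0.55504555  0.8318189   0.88352528]
 [ 0.          0.          0.          1.        ]] None
side 521.8469596179025 521.8469596179025 283.6826763449409 206.93509968860386 [0.05365675 0.         0.         0.         0.        ] [[-0.93389506  0.18157644 -0.30800976  0.26102923]
 [-0.35744958 -0.49426933  0.79241884  0.49706384]
 [-0.00835519  0.850134    0.52650011  0.55951184]
 [ 0.          0.          0.          1.        ]] None
wrist 303.94467748688203 303.94467748688203 277.8062039580867 207.63960927791115 [-0.06433113  0.          0.          0.          0.        ] None [[ 9.99996196e-01 -2.60366489e-03 -9.10344690e-04  2.96586018e-04]
 [-1.19976555e-04  2.88674880e-01 -9.57427177e-01 -1.79076058e-01]
 [ 2.75561317e-03  9.57423644e-01  2.88673469e-01  8.22114454e-02]
 [ 0.00000000e+00  0.00000000e+00  0.00000000e+00  1.00000000e+00]]
```

View pics/scene0.png

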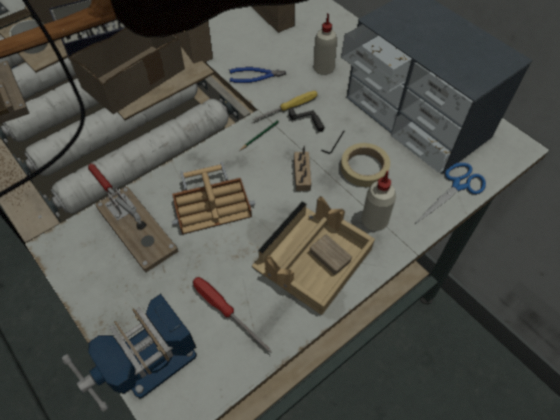

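View pics/side0.png

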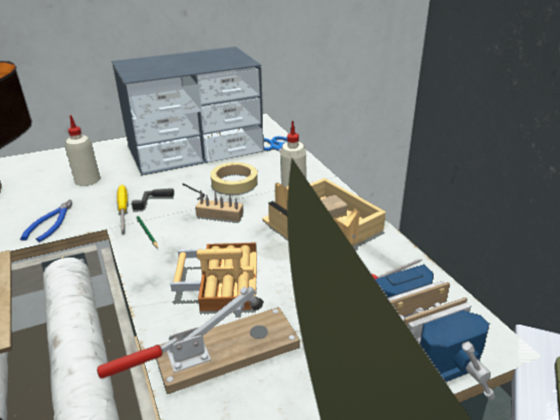

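View pics/wrist0.png

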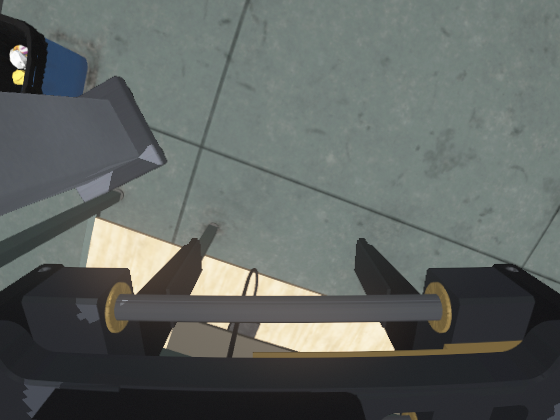

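```bash
cat > h.py <<'E'
from plant import ctrl
import numpy as np, cv2
from scipy.spatial.transform import Rotation as R
def cap(n):
    o=ctrl.observe(); c=ctrl.capture(n)
    if "T_tool_cam" in c and c["T_tool_cam"] is not None:
        T=np.eye(4);T[:3,:3]=R.from_rotvec(o["eef_rot"]).as_matrix();T[:3,3]=o["tcp_pos"]
        c["E"]=T@c["T_tool_cam"]
    else: c["E"]=c["extrinsics"]
    c["K"]=np.array([[c["fx"],0,c["cx"]],[0,c["fy"],c["cy"]],[0,0,1]])
    return c
def rays(c,px):
    u=cv2.undistortPoints(np.array(px,float).reshape(-1,1,2),c["K"],np.array(c["dist"])).reshape(-1,2)
    return np.c_[u[:,0],-u[:,1],-np.ones(len(u))]
def onplane(c,px,z):
    d=rays(c,px)@c["E"][:3,:3].T; o=c["E"][:3,3]
    return o+d*((z-o[2])/d[:,2])[:,None]
def cloud(c):
    H,W=c["range_z"].shape
    v,u=np.mgrid[:H,:W]; px=np.c_[u.ravel(),v.ravel()]
    P=rays(c,px)*c["range_z"].ravel()[:,None]
    return (P@c["E"][:3,:3].T+c["E"][:3,3]).reshape(H,W,3)
def project(c,P):
    P=np.atleast_2d(P); Q=(P-c["E"][:3,3])@c["E"][:3,:3]; Q=Q*[1,-1,-1]
    return cv2.projectPoints(Q,np.zeros(3),np.zeros(3),c["K"],np.array(c["dist"]))[0].reshape(-1,2)
def crop(c,x0,y0,x1,y1,s,f):
    cv2.imwrite(f,cv2.resize(c["pixels"][y0:y1,x0:x1,::-1],None,fx=s,fy=s,interpolation=cv2.INTER_CUBIC))
E
python3 - <<'E'
from h import *
c=cap("scene"); crop(c,150,130,410,330,3,"pics/s1.png")
print(np.round(onplane(c,[(315,260),(212,207),(303,170),(230,315),(378,203),(280,350),(420,290)],0.03),3))
P=cloud(c); m=c["range_z"]>0
for p in [(315,260),(212,207),(303,170),(230,315),(378,203),(330,250)]: print(p,np.round(P[p[1],p[0]],3))
E
```

```text
[[ 0.475 -0.315  0.03 ]
 [ 0.572 -0.105  0.03 ]
 [ 0.685 -0.277  0.03 ]
 [ 0.351 -0.175  0.03 ]
 [ 0.617 -0.431  0.03 ]
 [ 0.299 -0.268  0.03 ]
 [ 0.435 -0.505  0.03 ]]
(315, 260) [ 0.487 -0.316  0.009]
(212, 207) [ 0.568 -0.106  0.036]
(303, 170) [ 0.687 -0.277  0.027]
(230, 315) [ 0.359 -0.173  0.011]
(378, 203) [ 0.573 -0.421  0.091]
(330, 250) [ 0.5   -0.342  0.03 ]
```

View pics/s1.png

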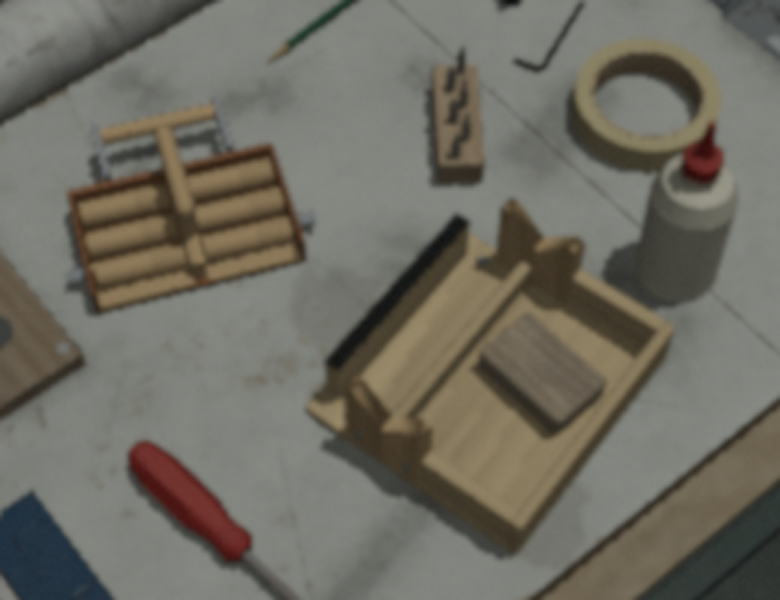

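Run:
```python
from h import *
c=cap("scene"); P=cloud(c)
x0,y0,s=150,130,3
def w(pts,z): 
    p=np.array(pts,float); return onplane(c,np.c_[x0+(p[:,0]+.5)/s-.5,y0+(p[:,1]+.5)/s-.5],z)
a=w([(517,535),(673,325)],.042); print("front wall outer corners",a.round(4),np.linalg.norm(a[0]-a[1]))
hsv=cv2.cvtColor(c["pixels"],cv2.COLOR_RGB2HSV)
m=(c["pixels"].max(2)<45).astype(np.uint8); m[:195]=0;m[260:]=0;m[:,:255]=0;m[:,310:]=0
print(m.sum()); Q=P[m>0]; print(Q[:,2].min(),Q[:,2].max())
r=cv2.minAreaRect(np.argwhere(m)[:,::-1].astype(np.float32)); b=onplane(c,cv2.boxPoints(r),.048); print("rest box",b.round(4))
# cloud slices
reg=np.zeros(m.shape,bool);reg[190:320,240:380]=1
reg[:, 362:]=0
for lo,hi in [(.064,.08),(.038,.046)]:
    k=reg&(P[...,2]>lo)&(P[...,2]<hi); q=P[k]; print(lo,len(q))
    if lo>.06:
        n,l,st,ce=cv2.connectedComponentsWithStats(k.astype(np.uint8))
        for i in range(1,n):
            if st[i,4]>4: print(st[i],P[l==i].mean(0).round(4))
    else:
        r=cv2.minAreaRect((q[:,:2]*1000).astype(np.float32)); print(r)
# block
```

```text
front wall outer corners [[ 0.376  -0.3324  0.042 ]
 [ 0.5272 -0.4215  0.042 ]] 0.1754137011091087
282
0.04429998945276259 0.8835252756094012
rest box [[ 0.4753 -0.2104  0.048 ]
 [ 0.5911 -0.2805  0.048 ]
 [ 0.5846 -0.2876  0.048 ]
 [ 0.4696 -0.2173  0.048 ]]
0.064 230
[316 197  10  10  57] [ 0.5826 -0.317   0.0692]
[334 209  11   8  53] [ 0.5606 -0.3534  0.0695]
[264 256  11  10  59] [ 0.4447 -0.2325  0.0694]
[283 270  11   9  61] [ 0.4224 -0.2694  0.0696]
0.038 893
((492.8683776855469, -310.33929443359375), (158.94384765625, 173.57293701171875), 58.773258209228516)
```

Run:
```python
from h import *
c=cap("scene"); P=cloud(c)
crop(c,165,155,260,240,8,"pics/t1.png")
crop(c,295,215,375,285,8,"pics/b1.png")
```

```text
(no output)
```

View pics/t1.png

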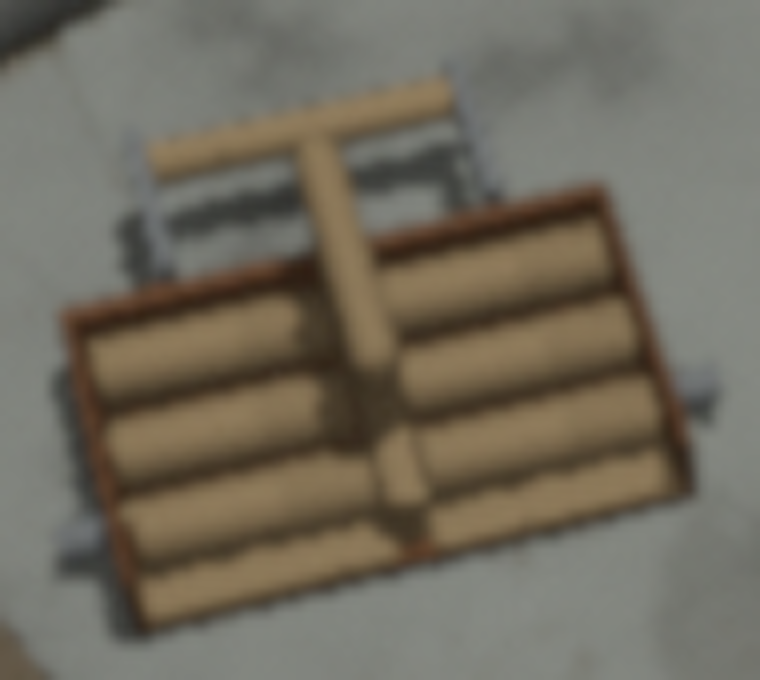

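View pics/b1.png

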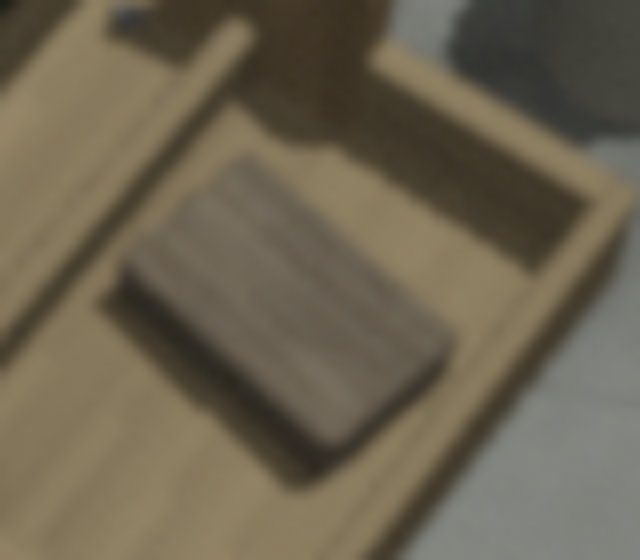

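Run:
```python
from h import *
c=cap("scene"); P=cloud(c)
def w(pts,z,x0,y0,s=8): 
    p=np.array(pts,float); return onplane(c,np.c_[x0+(p[:,0]+.5)/s-.5,y0+(p[:,1]+.5)/s-.5],z)
b=w([(125,265),(240,155),(455,335),(325,450)],.032,295,215); print(b.round(4))
print(np.linalg.norm(b-np.roll(b,1,0),axis=1).round(4), b.mean(0).round(4))
d=(b[2]+b[3]-b[0]-b[1]);print("blk yaw",np.degrees(np.arctan2(d[1],d[0])))
t=w([(63,318),(602,185)],.026,165,155);d=t[1]-t[0];print(t.round(4),np.linalg.norm(d))
yaw=np.arctan2(d[1],d[0])+np.pi/2; ex=np.array([np.cos(yaw),np.sin(yaw)]);print("yaw",np.degrees(yaw))
print("org from rear wall",t.mean(0)[:2]-.030*ex)
f=w([(148,630),(690,490)],.003,165,155);print("front",f.round(4),f.mean(0)[:2]+.057*ex, np.linalg.norm(f[1]-f[0]))
tb=w([(150,160),(455,93)],.030,165,155);print("bar",tb.mean(0)[:2]-.067*ex,np.linalg.norm(tb[1]-tb[0]))
k=(P[...,2]>.058)&(P[...,2]<.07); k[:155]=0;k[240:]=0;k[:,:165]=0;k[:,260:]=0
q=P[k]; r=cv2.minAreaRect((q[:,:2]*1000).astype(np.float32)); print(len(q),q.mean(0),r)
```

```text
[[ 0.4994 -0.3042  0.032 ]
 [ 0.5325 -0.3294  0.032 ]
 [ 0.4889 -0.3815  0.032 ]
 [ 0.4557 -0.3528  0.032 ]]
[0.0653 0.0416 0.068  0.0438] [ 0.4941 -0.342   0.032 ]
blk yaw -130.90351237345024
[[ 0.5973 -0.0195  0.026 ]
 [ 0.6537 -0.1485  0.026 ]] 0.14082110796722996
yaw 23.611698159412967
org from rear wall [ 0.59803811 -0.09603242]
front [[ 0.5223 -0.0533  0.003 ]
 [ 0.5776 -0.1806  0.003 ]] [ 0.60216943 -0.09410747] 0.13880051139800698
bar [ 0.60001747 -0.09639226] 0.08040007841873344
180 [ 0.59722927 -0.09485343  0.06262541] ((599.859130859375, -93.81422424316406), (75.52847290039062, 11.974961280822754), 22.738924026489258)
```

Run:
```python
from h import *
c=cap("scene"); P=cloud(c); ok=c["range_z"]>0
img=np.full((600,760,3),255,np.uint8)
# topview: world x up 0.25..0.85, y left 0.1..-0.66
S=1000
for (p,col) in zip(P[ok],c["pixels"][ok]):
    u=int((0.1-p[1])*S); v=int((0.85-p[0])*S)
    if p[2]<.25 and 1<=u<758 and 1<=v<598: img[v-1:v+2,u-1:u+2]=col[::-1]
o=np.array([.503,-.2935]);a=np.radians(58.7);ex=np.array([np.cos(a),np.sin(a)]);ey=np.array([-ex[1],ex[0]])
def pt(p): return (int((.1-p[1])*S),int((.85-p[0])*S))
for x0,x1,y0,y1 in [(-.1,.062,-.086,.086),(-.092,0,-.076,.076)]:
    q=[pt(o+x*ex+y*ey) for x,y in [(x0,y0),(x1,y0),(x1,y1),(x0,y1)]]
    cv2.polylines(img,[np.array(q)],True,(0,0,255),1)
o2=np.array([.599,-.0945]);a=np.radians(23.3);ex=np.array([np.cos(a),np.sin(a)]);ey=np.array([-ex[1],ex[0]])
q=[pt(o2+x*ex+y*ey) for x,y in [(-.057,-.072),(.03,-.072),(.03,.072),(-.057,.072)]]
cv2.polylines(img,[np.array(q)],True,(255,0,0),1)
for i in range(3,9): cv2.putText(img,f"{i/10}",(2,int((.85-i/10)*S)),0,.4,(0,0,255),1); cv2.line(img,(0,int((.85-i/10)*S)),(760,int((.85-i/10)*S)),(200,200,0),1)
for i in range(0,7): cv2.putText(img,f"-{i/10}",(int((.1+i/10)*S),12),0,.4,(0,0,255),1);cv2.line(img,(int((.1+i/10)*S),0),(int((.1+i/10)*S),600),(200,200,0),1)
cv2.imwrite("pics/top.png",img)
o=ctrl.observe(); M=R.from_rotvec(o["eef_rot"]).as_matrix();print(M.round(3)); print(np.degrees(np.arctan2(M[1,0],M[0,0])), np.degrees(o['q']))
```

```text
[[ 0.411 -0.    -0.912]
 [ 0.912 -0.     0.411]
 [-0.    -1.     0.   ]]
65.71921032471089 [ 6.09856256e+01  7.10055849e+00  9.45651343e+01  2.68950360e-04
  7.83532071e+01 -4.73363879e+00]
```

View pics/top.png

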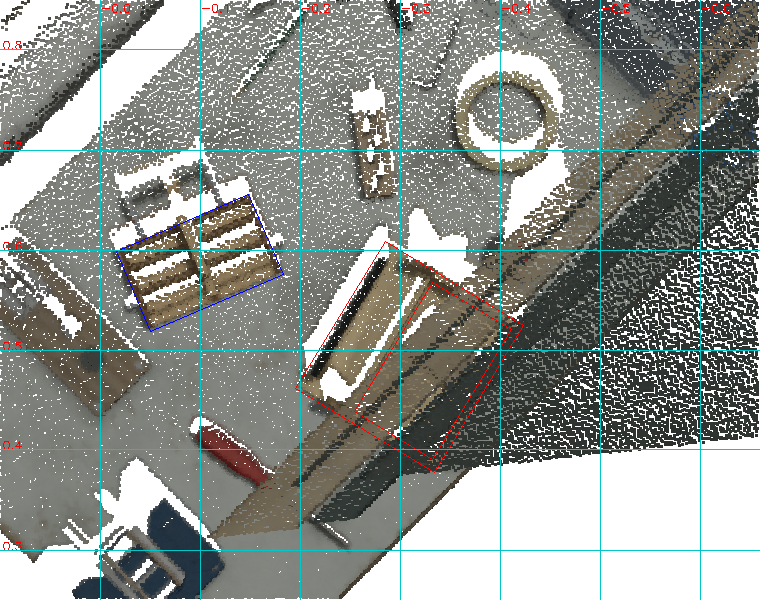

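```bash
cat > plan.py <<'E'
from h import *
def pose(a,tilt=0):
    """tool down, jaw yaw a deg; tilt deg about tool z afterwards"""
    c,s=np.cos(np.radians(a)),np.sin(np.radians(a))
    M=np.array([[c,0,-s],[s,0,c],[0,-1,0]])
    return R.from_matrix(M)*R.from_rotvec([0,0,np.radians(tilt)])
def plan(p,Rt,n=5,mx=None):
    o=ctrl.observe(); R0=R.from_rotvec(o["eef_rot"]); p0=o["tcp_pos"]
    dv=(R0.inv()*Rt).as_rotvec(); d=np.array(p)-p0
    print("t %.2f"%o["time_s"],"from",p0.round(4),"d",d.round(4),"rot deg",np.degrees(dv).round(2),"open %.4f"%o["opening"],"F",o["contact_force"].round(1))
    need=max(np.abs(d).max()/.038,np.linalg.norm(np.degrees(dv))/7.9); n=n or int(np.ceil(need/5)*5)
    print("n",n,"need",round(need,1))
    for i in range(n):
        Ri=R0*R.from_rotvec(dv*i/n)
        print(np.r_[(Ri.inv().apply(d/n)/.04),np.degrees(dv)/n/8].round(2).tolist())
def where():
    o=ctrl.observe();M=R.from_rotvec(o["eef_rot"]).as_matrix();print("t %.2f"%o["time_s"],o["tcp_pos"].round(4),"yaw",np.degrees(np.arctan2(M[1,0],M[0,0])).round(2),"down",M[:,1].round(3),"open %.4f"%o["opening"],"F",o["contact_force"].round(1),np.degrees(o['q']).round(1))
E
python3 -c "
from plan import *
plan([.494,-.342,.22],pose(-41),None)"
```

```text
t 0.40 from [0.2673 0.5924 0.2062] d [ 0.2267 -0.9344  0.0138] rot deg [ 2.0000e-02  1.0672e+02 -1.0000e-02] open 0.0952 F [-0.6 -0.1  0.6]
n 25 need 24.6
[-0.76, -0.01, -0.59, 0.0, 0.53, -0.0]
[-0.71, -0.01, -0.65, 0.0, 0.53, -0.0]
[-0.66, -0.01, -0.7, 0.0, 0.53, -0.0]
[-0.61, -0.01, -0.74, 0.0, 0.53, -0.0]
[-0.55, -0.01, -0.79, 0.0, 0.53, -0.0]
[-0.49, -0.01, -0.83, 0.0, 0.53, -0.0]
[-0.43, -0.01, -0.86, 0.0, 0.53, -0.0]
[-0.36, -0.01, -0.89, 0.0, 0.53, -0.0]
[-0.3, -0.01, -0.91, 0.0, 0.53, -0.0]
[-0.23, -0.01, -0.93, 0.0, 0.53, -0.0]
[-0.16, -0.01, -0.95, 0.0, 0.53, -0.0]
[-0.09, -0.01, -0.96, 0.0, 0.53, -0.0]
[-0.01, -0.01, -0.96, 0.0, 0.53, -0.0]
[0.06, -0.01, -0.96, 0.0, 0.53, -0.0]
[0.13, -0.01, -0.95, 0.0, 0.53, -0.0]
[0.2, -0.01, -0.94, 0.0, 0.53, -0.0]
[0.27, -0.01, -0.92, 0.0, 0.53, -0.0]
[0.34, -0.01, -0.9, 0.0, 0.53, -0.0]
[0.4, -0.01, -0.87, 0.0, 0.53, -0.0]
[0.47, -0.01, -0.84, 0.0, 0.53, -0.0]
[0.53, -0.01, -0.8, 0.0, 0.53, -0.0]
[0.59, -0.01, -0.76, 0.0, 0.53, -0.0]
[0.64, -0.01, -0.72, 0.0, 0.53, -0.0]
[0.69, -0.01, -0.67, 0.0, 0.53, -0.0]
[0.74, -0.01, -0.61, 0.0, 0.53, -0.0]
```

Emit:
move_arm:
  rows: [-0.76,0,-0.59,0,0.53,0,95,-0.71,0,-0.65,0,0.53,0,95,-0.66,0,-0.7,0,0.53,0,95,-0.61,0,-0.74,0,0.53,0,95,-0.55,0,-0.79,0,0.53,0,95]

```text
time_s: 1.02
tcp_pos: [0.3129, 0.4022, 0.2061]
eef_rot: [-1.486, -0.602, 0.601]
contact_force: [1.0, -0.5, -0.3]
opening: 0.0949
```

Emit:
move_arm:
  rows: [-0.49,0,-0.83,0,0.53,0,95,-0.43,0,-0.86,0,0.53,0,95,-0.36,0,-0.89,0,0.53,0,95,-0.3,0,-0.91,0,0.53,0,95,-0.23,0,-0.93,0,0.53,0,95]

```text
time_s: 1.65
tcp_pos: [0.3571, 0.2092, 0.2071]
eef_rot: [-1.549, -0.308, 0.301]
contact_force: [0.2, 1.0, -0.3]
opening: 0.0951
```

```bash
python3 -c "
from plan import *
where();plan([.494,-.342,.22],pose(-41),None)"
```

```text
t 1.65 [0.3571 0.2092 0.2071] yaw 22.22 down [ 0.004  0.002 -1.   ] open 0.0951 F [ 0.2  1.  -0.3] [ 22.9 -25.2 123.   -0.   82.    0.7]
t 1.65 from [0.3571 0.2092 0.2071] d [ 0.1369 -0.5512  0.0129] rot deg [-0.13 63.22  0.23] open 0.0951 F [ 0.2  1.  -0.3]
n 15 need 14.5
[-0.14, -0.02, -0.94, -0.0, 0.53, 0.0]
[-0.07, -0.02, -0.94, -0.0, 0.53, 0.0]
[0.0, -0.02, -0.95, -0.0, 0.53, 0.0]
[0.07, -0.02, -0.94, -0.0, 0.53, 0.0]
[0.14, -0.02, -0.94, -0.0, 0.53, 0.0]
[0.21, -0.02, -0.92, -0.0, 0.53, 0.0]
[0.28, -0.02, -0.91, -0.0, 0.53, 0.0]
[0.34, -0.02, -0.88, -0.0, 0.53, 0.0]
[0.41, -0.02, -0.85, -0.0, 0.53, 0.0]
[0.47, -0.02, -0.82, -0.0, 0.53, 0.0]
[0.53, -0.02, -0.79, -0.0, 0.53, 0.0]
[0.58, -0.02, -0.74, -0.0, 0.53, 0.0]
[0.64, -0.02, -0.7, -0.0, 0.53, 0.0]
[0.69, -0.02, -0.65, -0.0, 0.53, 0.0]
[0.73, -0.02, -0.6, -0.0, 0.53, 0.0]
```

Emit:
move_arm:
  rows: [-0.14,-0.02,-0.94,0,0.53,0,90,-0.07,-0.02,-0.94,0,0.53,0,80,0,-0.02,-0.95,0,0.53,0,70,0.07,-0.02,-0.94,0,0.53,0,66,0.14,-0.02,-0.94,0,0.53,0,66]

```text
time_s: 2.28
tcp_pos: [0.4019, 0.0188, 0.2125]
eef_rot: [-1.569, -0.012, -0.003]
contact_force: [0.7, -0.4, -0.2]
opening: 0.0661
```

Emit:
move_arm:
  rows: [0.21,-0.02,-0.92,0,0.53,0,66,0.28,-0.02,-0.91,0,0.53,0,66,0.34,-0.02,-0.88,0,0.53,0,66,0.41,-0.02,-0.85,0,0.53,0,66,0.47,-0.02,-0.82,0,0.53,0,66]

```text
time_s: 2.9
tcp_pos: [0.4448, -0.1723, 0.2182]
eef_rot: [-1.547, 0.286, -0.307]
contact_force: [-0.2, 0.1, 0.3]
opening: 0.0662
```

```bash
python3 -c "
from plan import *
c=cap('wrist');cv2.imwrite('pics/w1.png',c['pixels'][:,:,::-1])
print(project(c,[[.503,-.2935,.05],[.494,-.342,.032],[.599,-.0945,.064]]))
plan([.494,-.342,.22],pose(-41),5)"
```

```text
[[354.01734197 260.22492827]
 [354.80657725 286.21374734]
 [387.09869295  71.83535008]]
t 2.95 from [ 0.4454 -0.1759  0.2184] d [ 0.0486 -0.1661  0.0016] rot deg [-0.31 19.1   0.74] open 0.0657 F [-1.2 -2.3  0.1]
n 5 need 4.4
[0.54, -0.0, -0.68, -0.01, 0.48, 0.02]
[0.58, -0.0, -0.64, -0.01, 0.48, 0.02]
[0.62, -0.0, -0.6, -0.01, 0.48, 0.02]
[0.66, -0.01, -0.56, -0.01, 0.48, 0.02]
[0.7, -0.01, -0.51, -0.01, 0.48, 0.02]
```

View pics/w1.png

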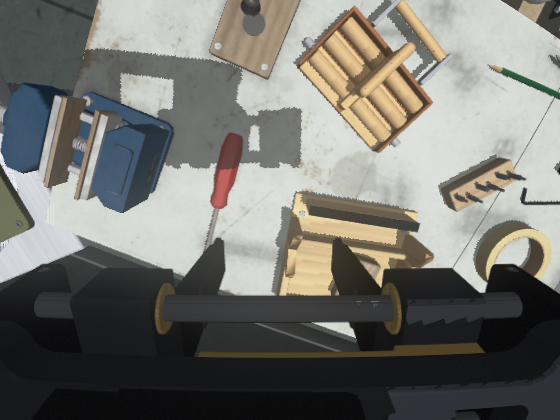

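Emit:
move_arm:
  rows: [0.54,0,-0.68,-0.01,0.48,0.02,66,0.58,0,-0.64,0,0.48,0.02,66,0.62,0,-0.6,0,0.48,0.02,66,0.66,-0.01,-0.56,0,0.48,0.02,66,0.7,-0.01,-0.51,0,0.48,0.02,66]

```text
time_s: 3.58
tcp_pos: [0.4948, -0.3464, 0.2205]
eef_rot: [-1.49, 0.568, -0.569]
contact_force: [-0.7, -0.4, -0.4]
opening: 0.066
```

```bash
python3 -c "
from plan import *
where();plan([.494,-.342,.10],pose(-41),5)
c=cap('wrist');cv2.imwrite('pics/w2.png',c['pixels'][:,:,::-1])
print(project(c,[[.503,-.2935,.05],[.494,-.342,.032],[.599,-.0945,.064]]))
"
```

```text
t 3.58 [ 0.4948 -0.3464  0.2205] yaw -41.67 down [ 0.003  0.004 -1.   ] open 0.0660 F [-0.7 -0.4 -0.4] [-40.2   0.9  99.7   0.3  79.4   1.4]
t 3.58 from [ 0.4948 -0.3464  0.2205] d [-0.0008  0.0044 -0.1205] rot deg [-0.27 -0.67 -0.04] open 0.0660 F [-0.7 -0.4 -0.4]
n 5 need 3.2
[-0.02, 0.6, 0.01, -0.01, -0.02, -0.0]
[-0.02, 0.6, 0.01, -0.01, -0.02, -0.0]
[-0.02, 0.6, 0.01, -0.01, -0.02, -0.0]
[-0.02, 0.6, 0.01, -0.01, -0.02, -0.0]
[-0.02, 0.6, 0.01, -0.01, -0.02, -0.0]
[[252.76140818 150.83956017]
 [275.24786494 183.86559474]
 [185.55844713 -68.09015476]]
```

View pics/w2.png

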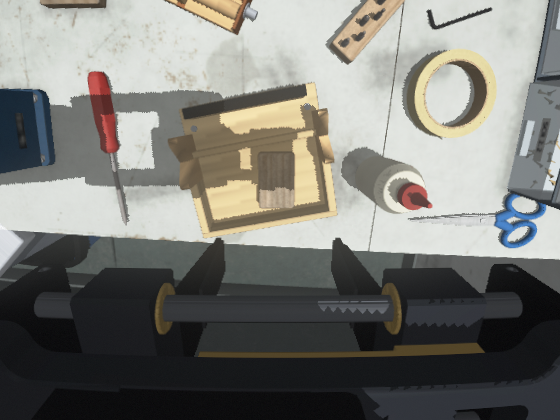

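```bash
python3 -c "
from plan import *
c=cap('wrist');crop(c,160,70,350,250,4,'pics/w3.png')
b=onplane(c,[(258,153),(294,152),(296,208),(259,207)],.032);print(b.round(4),b.mean(0),np.linalg.norm(b-np.roll(b,1,0),axis=1))
"
```

```text
[[ 0.5045 -0.3042  0.032 ]
 [ 0.5375 -0.332   0.032 ]
 [ 0.4935 -0.3867  0.032 ]
 [ 0.4595 -0.3547  0.032 ]] [ 0.49875995 -0.34440255  0.032     ] [0.06759119 0.04321671 0.07020296 0.04671599]
```

View pics/w3.png

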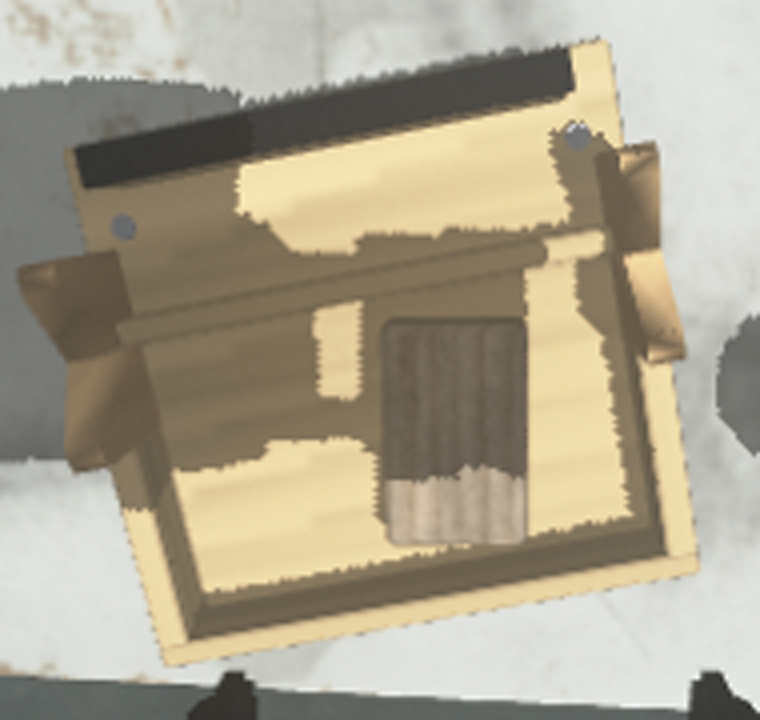

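```bash
python3 -c "
from plan import *
c=cap('wrist')
def w(p,z): p=np.array(p,float); return onplane(c,np.c_[160+(p[:,0]+.5)/4-.5,70+(p[:,1]+.5)/4-.5],z)
f=w([(168,664),(698,570)],.042); d=f[0]-f[1]; yaw=np.degrees(np.arctan2(d[1],d[0]))-90; e=np.array([np.cos(np.radians(yaw)),np.sin(np.radians(yaw))]); print(f.round(4),np.linalg.norm(d),yaw, f.mean(0)[:2]+.1*e)
h=w([(658,142),(685,360),(20,268),(75,470)],.072);print(h.round(4),h.mean(0)); d=h[2]+h[3]-h[0]-h[1];print(np.degrees(np.arctan2(d[1],d[0]))-90,np.linalg.norm(d)/2, np.linalg.norm(h[0]-h[1]),np.linalg.norm(h[2]-h[3]))
plan([.497,-.344,.10],pose(-40.5),5)
"
```

```text
[[ 0.3813 -0.3299  0.042 ]
 [ 0.5263 -0.4167  0.042 ]] 0.16901975293334243 59.10053310528269 [ 0.50514096 -0.28751014]
[[ 0.5927 -0.3088  0.072 ]
 [ 0.5625 -0.3571  0.072 ]
 [ 0.4461 -0.2208  0.072 ]
 [ 0.4171 -0.2686  0.072 ]] [ 0.50462952 -0.28884603  0.072     ]
58.849198075762644 0.1706380079048329 0.05699001053050719 0.05596603750509981
t 3.73 from [ 0.4945 -0.3463  0.2201] d [ 0.0025  0.0023 -0.1201] rot deg [-0.27 -1.1  -0.09] open 0.0661 F [-0.3  1.   0.3]
n 5 need 3.2
[0.0, 0.6, 0.01, -0.01, -0.03, -0.0]
[0.0, 0.6, 0.01, -0.01, -0.03, -0.0]
[0.0, 0.6, 0.01, -0.01, -0.03, -0.0]
[0.0, 0.6, 0.02, -0.01, -0.03, -0.0]
[0.0, 0.6, 0.02, -0.01, -0.03, -0.0]
```

Emit:
move_arm:
  rows: [0,0.8,0.02,-0.01,-0.02,0,66,0,0.8,0.01,0,-0.02,0,66,0,0.8,0.01,0,-0.02,0,66,0,0.8,0.02,0,-0.02,0,66,0,0.8,0.02,0,-0.02,0,66]

```text
time_s: 4.35
tcp_pos: [0.499, -0.3395, 0.0612]
eef_rot: [-1.497, 0.545, -0.557]
contact_force: [-0.2, -0.2, -0.2]
opening: 0.0658
```

```bash
python3 -c "
from plan import *
where();plan([.497,-.344,.027],pose(-40.5),5)
"
```

```text
t 4.35 [ 0.499  -0.3395  0.0612] yaw -40.36 down [ 0.008 -0.    -1.   ] open 0.0658 F [-0.2 -0.2 -0.2] [-39.5   8.6 107.6   0.3  63.4   0.8]
t 4.35 from [ 0.499  -0.3395  0.0612] d [-0.002  -0.0045 -0.0342] rot deg [-0.29  0.14  0.37] open 0.0658 F [-0.2 -0.2 -0.2]
n 5 need 0.9
[0.01, 0.17, -0.02, -0.01, 0.0, 0.01]
[0.01, 0.17, -0.02, -0.01, 0.0, 0.01]
[0.01, 0.17, -0.02, -0.01, 0.0, 0.01]
[0.01, 0.17, -0.02, -0.01, 0.0, 0.01]
[0.01, 0.17, -0.02, -0.01, 0.0, 0.01]
```

Emit:
move_arm:
  rows: [0.01,0.21,-0.02,-0.01,0,0.01,66,0.01,0.21,-0.02,-0.01,0,0.01,66,0.01,0.21,-0.02,-0.01,0,0.01,66,0.01,0.21,-0.02,0,0,0.01,60,0,0,0,0,0,0,30]

```text
time_s: 4.97
tcp_pos: [0.4984, -0.3412, 0.0271]
eef_rot: [-1.5, 0.548, -0.549]
contact_force: [0.1, -0.1, -0.5]
opening: 0.0547
```

Emit:
move_arm:
  rows: [0,0,0,0,0,0,30,0,0,0,0,0,0,30,0,0,0,0,0,0,30,0,-0.3,0,0,0,0,30,0,-0.6,0,0,0,0,30]

```text
time_s: 5.6
tcp_pos: [0.4978, -0.3409, 0.0638]
eef_rot: [-1.499, 0.55, -0.548]
contact_force: [0.5, 0.2, 1.0]
opening: 0.0302
```

```bash
python3 -c "
from plan import *
where();plan([.50,-.14,.13],pose(-41),None)
"
```

```text
t 5.60 [ 0.4978 -0.3409  0.0638] yaw -40.2 down [-0.001  0.002 -1.   ] open 0.0302 F [0.5 0.2 1. ] [-3.950e+01  8.700e+00  1.072e+02  1.000e-01  6.420e+01  6.000e-01]
t 5.60 from [ 0.4978 -0.3409  0.0638] d [0.0022 0.2009 0.0662] rot deg [-0.05  0.8  -0.09] open 0.0302 F [0.5 0.2 1. ]
n 10 need 5.3
[-0.32, -0.16, 0.39, -0.0, 0.01, -0.0]
[-0.32, -0.16, 0.39, -0.0, 0.01, -0.0]
[-0.32, -0.16, 0.39, -0.0, 0.01, -0.0]
[-0.32, -0.16, 0.39, -0.0, 0.01, -0.0]
[-0.32, -0.16, 0.39, -0.0, 0.01, -0.0]
[-0.32, -0.16, 0.39, -0.0, 0.01, -0.0]
[-0.32, -0.17, 0.38, -0.0, 0.01, -0.0]
[-0.32, -0.17, 0.38, -0.0, 0.01, -0.0]
[-0.32, -0.17, 0.38, -0.0, 0.01, -0.0]
[-0.32, -0.17, 0.38, -0.0, 0.01, -0.0]
```

```bash
python3 -c "
from plan import *
c=cap('wrist');cv2.imwrite('pics/w4.png',c['pixels'][:,:,::-1])
c=cap('scene');crop(c,230,130,410,330,3,'pics/s4.png')
"
```

View pics/w4.png

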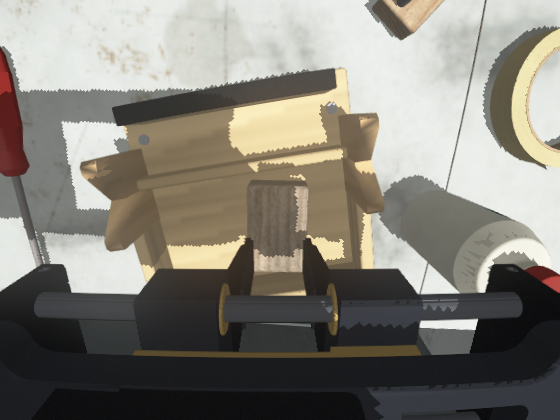

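View pics/s4.png

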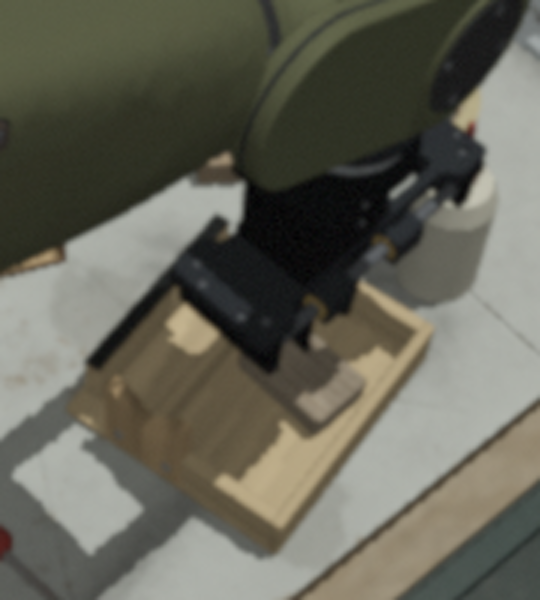

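```bash
python3 -c "
from plan import *
c=cap('wrist');where()
b=onplane(c,[(248,184),(308,181)],.032);print(b,np.linalg.norm(b[0]-b[1]))
P=cloud(c)
for p in [(265,195),(290,195),(285,230),(280,262),(200,200),(248,240),(310,240)]: print(p,P[p[1],p[0]].round(4))
"
```

```text
t 5.75 [ 0.4997 -0.3425  0.0662] yaw -40.2 down [ 0.004 -0.002 -1.   ] open 0.0301 F [ 0.1 -0.9 -0.5] [-3.950e+01  8.600e+00  1.071e+02  1.000e-01  6.400e+01  6.000e-01]
[[ 0.50652876 -0.30236554  0.032     ]
 [ 0.54102633 -0.32856326  0.032     ]] 0.043317463725547234
(265, 195) [ 0.5104 -0.3167  0.0309]
(290, 195) [ 0.5244 -0.3284  0.0315]
(285, 230) [ 0.504  -0.3473  0.0307]
(280, 262) [ 0.4834 -0.366   0.0292]
(200, 200) [ 0.4627 -0.2895  0.0081]
(248, 240) [ 0.4943 -0.3224  0.0804]
(310, 240) [ 0.5223 -0.346   0.0808]
```

Emit:
move_arm:
  rows: [0,0,0,0,0,0,66,0,0,0,0,0,0,66,0,0,0,0,0,0,66,0,0,0,0,0,0,66,0,0,0,0,0,0,66]

```text
time_s: 6.38
tcp_pos: [0.4982, -0.3413, 0.0632]
eef_rot: [-1.5, 0.549, -0.549]
contact_force: [-0.6, -0.2, -0.6]
opening: 0.0657
```

```bash
python3 -c "
from plan import *
c=cap('wrist');where();cv2.imwrite('pics/w5.png',c['pixels'][:,:,::-1])
"
```

```text
t 6.42 [ 0.4982 -0.3412  0.0632] yaw -40.2 down [ 0.001  0.001 -1.   ] open 0.0663 F [-0.1 -0.2 -0.5] [-3.950e+01  8.700e+00  1.072e+02  1.000e-01  6.400e+01  6.000e-01]
```

View pics/w5.png

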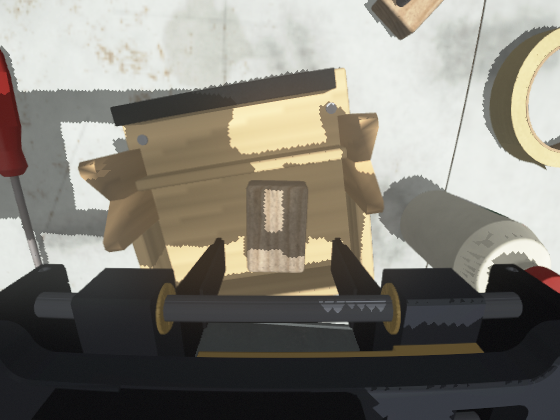

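Emit:
move_arm:
  rows: [0,0.24,0.0,0,0,0,60,0,0.24,0,0,0,0,58,0,0.24,0,0,0,0,58,0,0.2,0,0,0,0,58,0,0,0,0,0,0,35]

```text
time_s: 7.05
tcp_pos: [0.4975, -0.3407, 0.0226]
eef_rot: [-1.499, 0.55, -0.548]
contact_force: [-1.2, -0.1, -1.2]
opening: 0.0526
```

Emit:
move_arm:
  rows: [0,0,0,0,0,0,35,0,0,0,0,0,0,35,0,0,0,0,0,0,35,0,0,0,0,0,0,35,0,0,0,0,0,0,35]

```text
time_s: 7.68
tcp_pos: [0.4983, -0.3413, 0.0239]
eef_rot: [-1.5, 0.548, -0.55]
contact_force: [0.1, 0.3, 0.4]
opening: 0.0347
```

```bash
python3 -c "
from plan import *
c=cap('wrist');where();cv2.imwrite('pics/w6.png',c['pixels'][:,:,::-1])
c=cap('scene');crop(c,230,130,410,330,3,'pics/s6.png')
c=cap('side');cv2.imwrite('pics/d6.png',c['pixels'][:,:,::-1])
"
```

```text
t 7.72 [ 0.4983 -0.3413  0.0239] yaw -40.2 down [ 0.001  0.    -1.   ] open 0.0349 F [ 0.3 -0.   1.1] [-3.950e+01  1.160e+01  1.083e+02  1.000e-01  6.010e+01  6.000e-01]
```

View pics/w6.png

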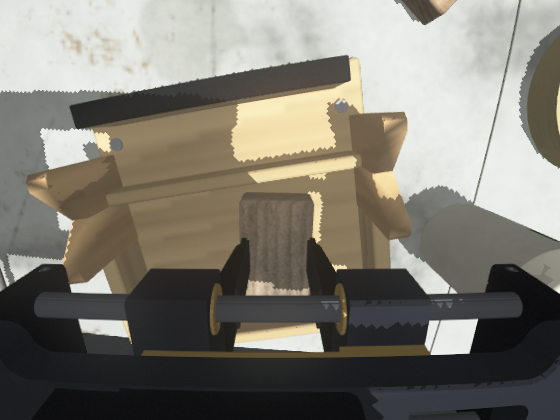

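View pics/s6.png

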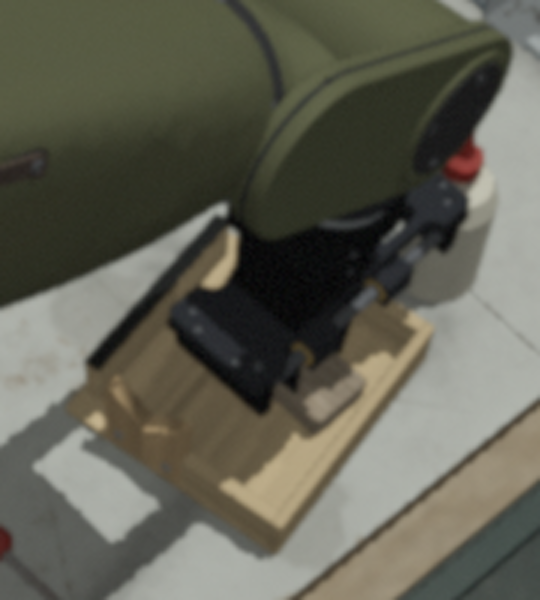

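View pics/d6.png

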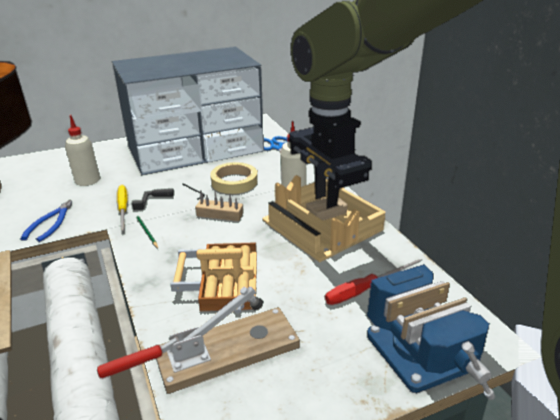

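```bash
python3 -c "
from plan import *
c=cap('wrist');o=ctrl.observe();M=R.from_rotvec(o['eef_rot'])
for x in (-.0175,.0175,-.023,.023):
  for y in (.014,-.02):
   for z in (-.01,.01): print(x,y,z,project(c,o['tcp_pos']+M.apply([x,y,z])).round(0))
P=cloud(c);T=M.inv().apply((P.reshape(-1,3)-o['tcp_pos'])).reshape(P.shape)
for v in (235,240,245,250,255,260,265,275,285,295): print(v,[ (u,T[v,u].round(3).tolist()) for u in (240,245,280,316,320)])
"
```

```text
-0.0175 0.014 -0.01 [[253. 254.]]
-0.0175 0.014 0.01 [[252. 227.]]
-0.0175 -0.02 -0.01 [[249. 279.]]
-0.0175 -0.02 0.01 [[248. 248.]]
0.0175 0.014 -0.01 [[303. 254.]]
0.0175 0.014 0.01 [[304. 227.]]
0.0175 -0.02 -0.01 [[308. 279.]]
0.0175 -0.02 0.01 [[309. 248.]]
-0.023 0.014 -0.01 [[245. 254.]]
-0.023 0.014 0.01 [[244. 227.]]
-0.023 -0.02 -0.01 [[239. 279.]]
-0.023 -0.02 0.01 [[238. 248.]]
0.023 0.014 -0.01 [[311. 254.]]
0.023 0.014 0.01 [[312. 227.]]
0.023 -0.02 -0.01 [[317. 279.]]
0.023 -0.02 0.01 [[319. 248.]]
235 [(240, [-0.024, -0.005, 0.012]), (245, [-0.02, -0.007, 0.013]), (280, [0.001, -0.006, 0.012]), (316, [0.026, 0.015, 0.004]), (320, [0.029, 0.016, 0.004])]
240 [(240, [-0.024, -0.006, 0.009]), (245, [-0.02, -0.014, 0.012]), (280, [0.001, -0.007, 0.009]), (316, [0.026, 0.016, -0.0]), (320, [0.029, 0.013, 0.001])]
245 [(240, [-0.022, -0.021, 0.012]), (245, [-0.019, -0.017, 0.011]), (280, [0.001, -0.006, 0.006]), (316, [0.021, -0.021, 0.012]), (320, [0.029, 0.015, -0.004])]
250 [(240, [-0.021, -0.027, 0.012]), (245, [-0.019, -0.024, 0.011]), (280, [0.001, -0.008, 0.003]), (
[... 330 characters left out ...]
19, -0.039, 0.012]), (320, [0.021, -0.039, 0.012])]
265 [(240, [-0.019, -0.041, 0.01]), (245, [-0.018, -0.03, 0.005]), (280, [0.001, -0.008, -0.007]), (316, [0.019, -0.044, 0.011]), (320, [0.021, -0.043, 0.011])]
275 [(240, [-0.018, -0.052, 0.011]), (245, [-0.018, -0.033, -0.0]), (280, [0.001, -0.007, -0.015]), (316, [0.018, -0.051, 0.01]), (320, [0.019, -0.055, 0.012])]
285 [(240, [-0.018, -0.057, 0.008]), (245, [-0.018, -0.034, -0.006]), (280, [0.001, -0.007, -0.022]), (316, [0.017, -0.058, 0.009]), (320, [0.018, -0.062, 0.011])]
295 [(240, [-0.001, -0.179, 0.082]), (245, [-0.018, -0.04, -0.008]), (280, [0.001, -0.007, -0.029]), (316, [0.017, -0.059, 0.004]), (320, [0.018, -0.064, 0.007])]
```

```bash
python3 -c "
from plan import *
import plant
print(ctrl.tips_ahead,[a for a in dir(ctrl) if a[0]!='_'])
c=cap('side');o=ctrl.observe();M=R.from_rotvec(o['eef_rot'])
for y in (-.015,0,.014): print(project(c,[o['tcp_pos']+M.apply([x,y,0]) for x in (-.0175,.0175)]).round(1).tolist())
for n in ('side','scene'):
  c=cap(n)
  im=cv2.resize(c['pixels'][:,:,::-1],None,fx=8,fy=8,interpolation=cv2.INTER_CUBIC)
  for y,col in ((-.015,(0,255,0)),(0,(0,0,255)),(.014,(255,0,0))):
    for x in (-.0175,.0175):
      p=project(c,o['tcp_pos']+M.apply([x,y,0]))[0]; cv2.circle(im,tuple(int(v*8+4) for v in p),4,col,-1)
  p=project(c,o['tcp_pos'])[0]; u,v=int(p[0]*8),int(p[1]*8)
  cv2.imwrite(f'pics/{n}7.png',im[v-300:v+300,u-380:u+380])
"
```

```text
0.014 ['PlanningError', 'capture', 'hand_in', 'observe', 'tips_ahead']
[[331.3, 203.5], [321.4, 195.4]]
[[330.9, 210.1], [321.2, 201.9]]
[[330.7, 216.2], [321.0, 207.9]]
```

View pics/side7.png

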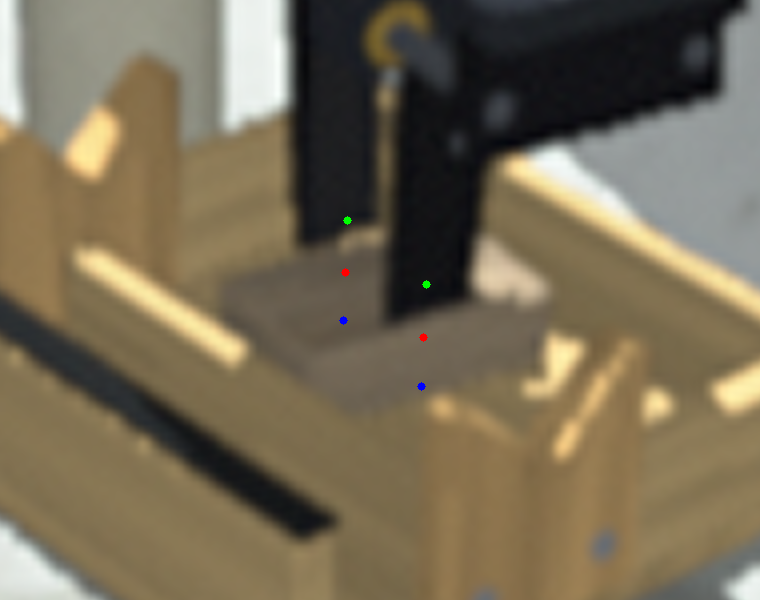

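View pics/scene7.png

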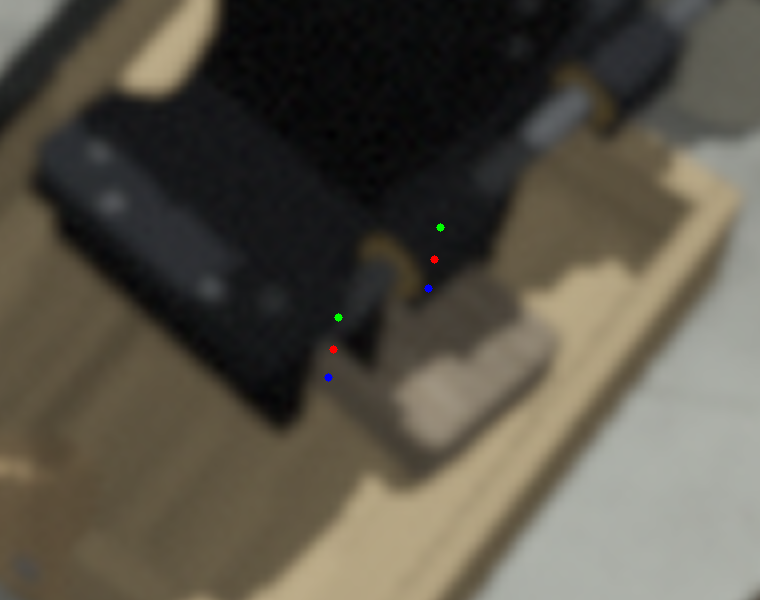

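Emit:
move_arm:
  rows: [0,0,0,0,0,0,62,0,0,0,0,0,0,62,0,0,0,0,0,0,62,0,0,0,0,0,0,62,0,0.08,0,0,0,0,62]

```text
time_s: 8.65
tcp_pos: [0.4983, -0.3414, 0.0206]
eef_rot: [-1.5, 0.548, -0.55]
contact_force: [0.7, -0.0, 0.7]
opening: 0.0622
```

```bash
cat > tips.py <<'E'
from plan import *
import sys
where();o=ctrl.observe();M=R.from_rotvec(o['eef_rot']);h=o['opening']/2
n=sys.argv[1]
c=cap('side')
im=cv2.resize(c['pixels'][:,:,::-1],None,fx=8,fy=8,interpolation=cv2.INTER_CUBIC)
for y,col in ((-.015,(0,255,0)),(0,(0,0,255)),(.014,(255,0,0))):
    for x in (-h,h):
      p=project(c,o['tcp_pos']+M.apply([x,y,0]))[0]; cv2.circle(im,tuple(int(v*8+4) for v in p),4,col,-1)
p=project(c,o['tcp_pos'])[0]; u,v=int(p[0]*8),int(p[1]*8)
cv2.imwrite(f'pics/side{n}.png',im[v-300:v+300,u-380:u+380])
c=cap('wrist');cv2.imwrite(f'pics/wr{n}.png',c['pixels'][:,:,::-1])
E
python3 tips.py 8
```

```text
t 8.65 [ 0.4983 -0.3414  0.0206] yaw -40.2 down [ 0.001  0.    -1.   ] open 0.0622 F [ 0.7 -0.   0.7] [-3.950e+01  1.180e+01  1.083e+02  1.000e-01  5.980e+01  6.000e-01]
```

View pics/side8.png

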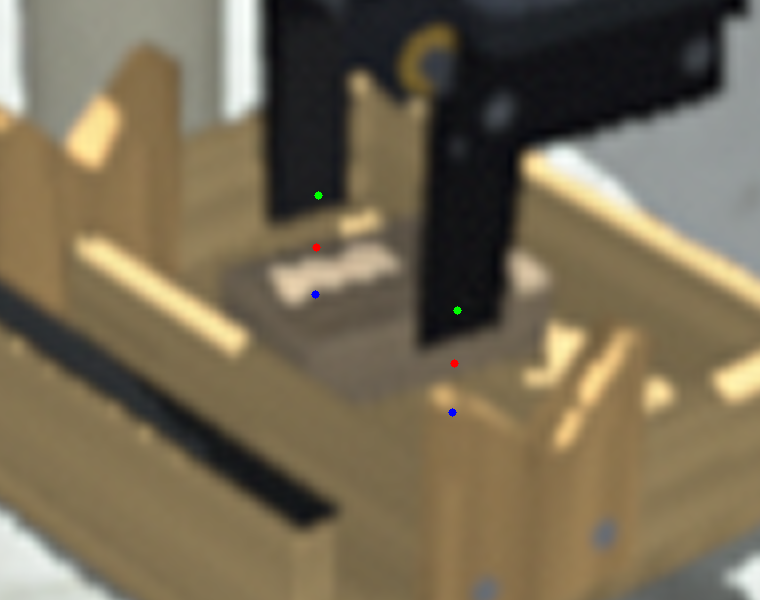

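View pics/wr8.png

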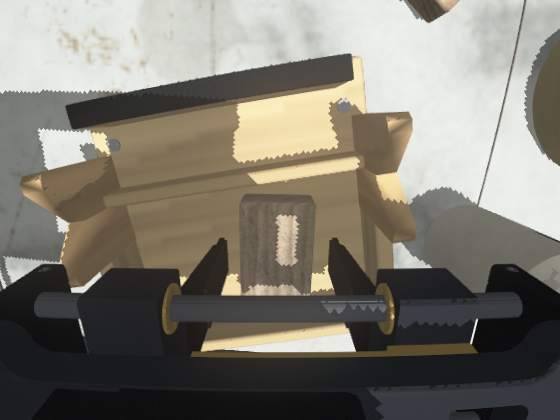

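Emit:
move_arm:
  rows: [0,0.1,0,0,0,0,62,0,0.1,0,0,0,0,62,0,0.1,0,0,0,0,62,0,0,0,0,0,0,62,0,0,0,0,0,0,62]

```text
time_s: 9.38
tcp_pos: [0.4975, -0.3407, 0.0064]
eef_rot: [-1.499, 0.55, -0.548]
contact_force: [-0.2, 0.4, 0.9]
opening: 0.062
```

```bash
python3 tips.py 9
```

```text
t 9.38 [ 0.4975 -0.3407  0.0064] yaw -40.2 down [-0.001  0.002 -1.   ] open 0.0620 F [-0.2  0.4  0.9] [-3.950e+01  1.290e+01  1.087e+02  1.000e-01  5.850e+01  6.000e-01]
```

View pics/side9.png

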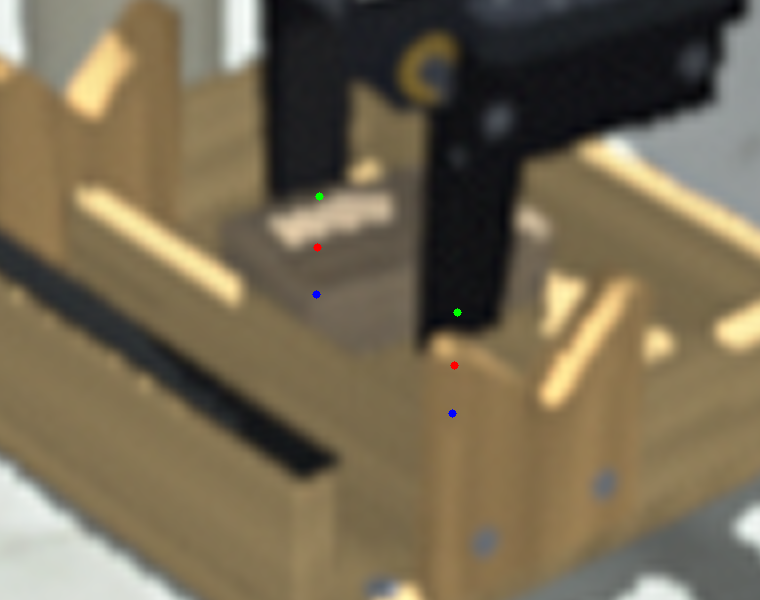

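Emit:
move_arm:
  rows: [0,0,0,0,0,0,35,0,0,0,0,0,0,35,0,0,0,0,0,0,35,0,0,0,0,0,0,35,0,0,0,0,0,0,35]

```text
time_s: 10.1
tcp_pos: [0.4977, -0.3409, 0.0068]
eef_rot: [-1.499, 0.55, -0.548]
contact_force: [-0.6, 0.2, -0.3]
opening: 0.0446
```

Emit:
move_arm:
  rows: [0,-0.4,0,0,0,0,35,0,-0.5,0,0,0,0,35,0,-0.5,0,0,0,0,35,0,-0.5,0,0,0,0,35,0,-0.4,0,0,0,0,35]

```text
time_s: 10.72
tcp_pos: [0.4979, -0.3411, 0.1058]
eef_rot: [-1.499, 0.549, -0.549]
contact_force: [-0.6, 0.0, -0.5]
opening: 0.0449
```

```bash
python3 -c "
from plan import *
where();plan([.50,-.14,.1],pose(-41),None)
c=cap('wrist');cv2.imwrite('pics/w10.png',c['pixels'][:,:,::-1])
"
```

```text
t 10.72 [ 0.4979 -0.3411  0.1058] yaw -40.2 down [ 0.     0.001 -1.   ] open 0.0449 F [-0.6  0.  -0.5] [-3.950e+01  6.000e+00  1.057e+02  1.000e-01  6.820e+01  6.000e-01]
t 10.72 from [ 0.4979 -0.3411  0.1058] d [ 0.0021  0.2011 -0.0058] rot deg [-0.05  0.8  -0.01] open 0.0449 F [-0.6  0.  -0.5]
n 10 need 5.3
[-0.32, 0.01, 0.39, -0.0, 0.01, -0.0]
[-0.32, 0.01, 0.39, -0.0, 0.01, -0.0]
[-0.32, 0.01, 0.39, -0.0, 0.01, -0.0]
[-0.32, 0.01, 0.39, -0.0, 0.01, -0.0]
[-0.32, 0.01, 0.39, -0.0, 0.01, -0.0]
[-0.32, 0.01, 0.39, -0.0, 0.01, -0.0]
[-0.32, 0.01, 0.38, -0.0, 0.01, -0.0]
[-0.32, 0.01, 0.38, -0.0, 0.01, -0.0]
[-0.32, 0.01, 0.38, -0.0, 0.01, -0.0]
[-0.33, 0.01, 0.38, -0.0, 0.01, -0.0]
```

View pics/w10.png

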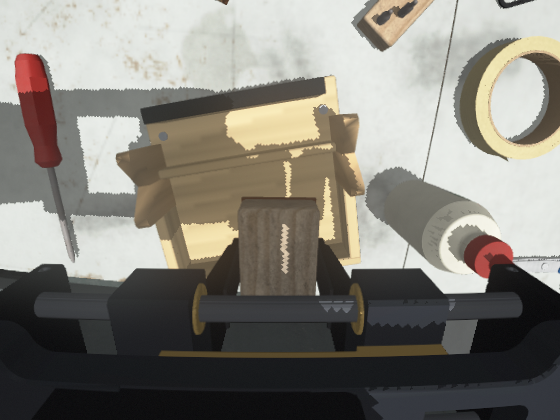

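Emit:
move_arm:
  rows: [-0.5,0,0.6,0,0.02,0,35,-0.65,0,0.8,0,0.02,0,35,-0.7,0,0.85,0,0.02,0,35,-0.7,0,0.85,0,0.02,0,35,-0.6,0,0.75,0,0.02,0,35]

```text
time_s: 11.4
tcp_pos: [0.5043, -0.1408, 0.1105]
eef_rot: [-1.497, 0.558, -0.571]
contact_force: [0.6, -0.4, -0.0]
opening: 0.0449
```

```bash
python3 -c "
from plan import *
where();plan([.50,-.14,.0],pose(-41),5)
"
```

```text
t 11.40 [ 0.5043 -0.1408  0.1105] yaw -41.35 down [ 0.007 -0.004 -1.   ] open 0.0449 F [ 0.6 -0.4 -0. ] [-2.140e+01 -4.700e+00  1.161e+02 -1.000e-01  6.820e+01  1.990e+01]
t 11.40 from [ 0.5043 -0.1408  0.1105] d [-0.0043  0.0008 -0.1105] rot deg [-0.09 -0.35  0.44] open 0.0449 F [ 0.6 -0.4 -0. ]
n 5 need 2.9
[-0.02, 0.55, -0.01, -0.0, -0.01, 0.01]
[-0.02, 0.55, -0.01, -0.0, -0.01, 0.01]
[-0.02, 0.55, -0.01, -0.0, -0.01, 0.01]
[-0.02, 0.55, -0.01, -0.0, -0.01, 0.01]
[-0.02, 0.55, -0.01, -0.0, -0.01, 0.01]
```

Emit:
move_arm:
  rows: [-0.02,0.7,0,0,0,0.01,35,-0.02,0.7,0,0,0,0.01,35,-0.02,0.6,0,0,0,0.01,35,-0.02,0.4,0,0,0,0,35,-0.02,0.25,0,0,0,0,35]

```text
time_s: 12.02
tcp_pos: [0.5034, -0.1356, 0.004]
eef_rot: [-1.497, 0.554, -0.567]
contact_force: [-0.4, 0.7, -0.8]
opening: 0.0448
```

```bash
python3 -c "
from plan import *
where()
"
```

```text
t 12.03 [ 0.5034 -0.1356  0.004 ] yaw -41.04 down [ 0.008 -0.002 -1.   ] open 0.0448 F [-0.4  0.7 -0.8] [-21.    3.3 119.8   0.   56.4  20. ]
```

Emit:
move_arm:
  rows: [0,0.08,0,0,0,0,35,0,0.03,0,0,0,0,35,0,0,0,0,0,0,62,0,0,0,0,0,0,62,0,0,0,0,0,0,62]

```text
time_s: 12.65
tcp_pos: [0.5055, -0.1365, 0.0017]
eef_rot: [-1.497, 0.551, -0.571]
contact_force: [-0.2, 0.7, 0.2]
opening: 0.0615
```

Emit:
move_arm:
  rows: [0,-0.4,0,0,0,0,62,0,-0.8,0,0,0,0,55,0,-0.8,0,0,0,0,50,0,-0.8,0,0,0,0,50,0,-0.8,0,0,0,0,50]

```text
time_s: 13.28
tcp_pos: [0.5026, -0.1355, 0.1522]
eef_rot: [-1.497, 0.552, -0.569]
contact_force: [0.7, 0.1, 0.3]
opening: 0.0498
```

```bash
python3 -c "
from plan import *
where()
plan([.59,-.10,.17],pose(-66.7),5)
c=cap('wrist');cv2.imwrite('pics/w11.png',c['pixels'][:,:,::-1])
c=cap('side');cv2.imwrite('pics/d11.png',c['pixels'][:,:,::-1])
"
```

```text
t 13.28 [ 0.5026 -0.1355  0.1522] yaw -41.07 down [ 0.01  -0.003 -1.   ] open 0.0498 F [0.7 0.1 0.3] [-21.   -7.6 114.5   0.   72.5  20. ]
t 13.28 from [ 0.5026 -0.1355  0.1522] d [0.0874 0.0355 0.0178] rot deg [-0.36 25.63  0.49] open 0.0498 F [0.7 0.1 0.3]
n 5 need 3.2
[0.21, -0.09, 0.42, -0.01, 0.64, 0.01]
[0.17, -0.09, 0.44, -0.01, 0.64, 0.01]
[0.13, -0.09, 0.45, -0.01, 0.64, 0.01]
[0.09, -0.09, 0.46, -0.01, 0.64, 0.01]
[0.05, -0.09, 0.47, -0.01, 0.64, 0.01]
```

View pics/w11.png

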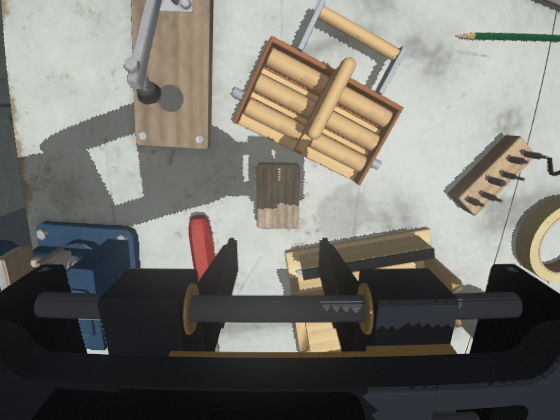

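View pics/d11.png

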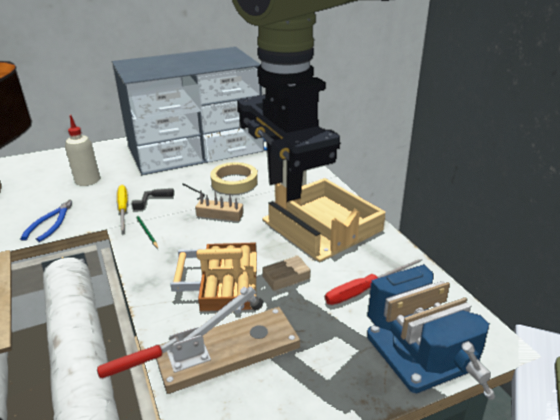

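```bash
python3 -c "
from plan import *
c=cap('wrist');crop(c,225,0,415,190,4,'pics/w12.png');P=cloud(c)
T=P.copy()
k=(P[...,2]>.058)&(P[...,2]<.07); k[:30]=0;k[160:]=0;k[:,:270]=0;k[:,380:]=0
q=P[k]; r=cv2.minAreaRect((q[:,:2]*1000).astype(np.float32)); print(len(q),q.mean(0),r)
k=(P[...,2]>.022)&(P[...,2]<.036);k[:0]=0;k[70:]=0;k[:,:300]=0
for p in [(148,92),(140,75),(155,30),(200,140)]: print(p,P[p[1],p[0]].round(3))
k=(P[...,2]>.05)&(P[...,2]<.3); k[:,220:]=0;k[210:]=0
q=P[k];print(len(q),q.min(0),q.max(0), q[q[:,0].argmax()])
b=onplane(c,[(320,4),(402,50)],.03);print('bar',b)
b=onplane(c,[(257,163),(298,164),(299,228),(256,227)],.024);print('block',b.mean(0))
"
```

```text
1185 [ 0.60115525 -0.09147059  0.06341442] ((600.8179931640625, -92.03148651123047), (72.98220825195312, 12.565664291381836), 23.21417236328125)
(148, 92) [0.495 0.008 0.079]
(140, 75) [0.503 0.016 0.093]
(155, 30) [0.527 0.062 0.02 ]
(200, 140) [ 0.487 -0.041  0.02 ]
2013 [4.81064495e-01 3.25830102e-04 5.11961381e-02] [0.54877374 0.06481862 0.10686198] [0.54877374 0.06280766 0.05119614]
bar [[ 0.655212   -0.025145    0.03      ]
 [ 0.69023097 -0.1049838   0.03      ]]
block [ 0.50796712 -0.13665889  0.024     ]
```

View pics/w12.png

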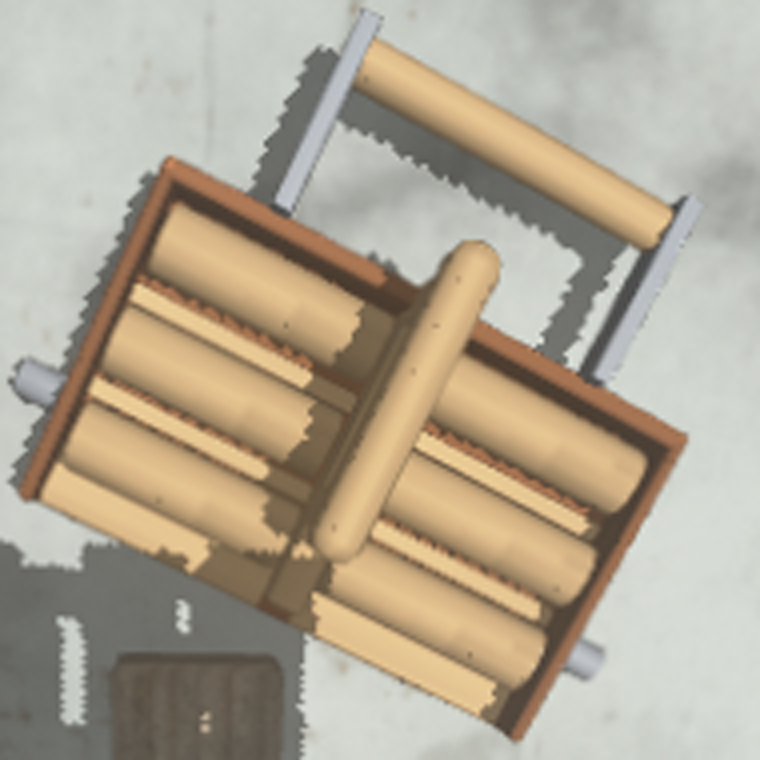

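```bash
python3 -c "
from plan import *
plan([.6005,-.092,.10],pose(-66.8),5)"
```

```text
t 13.43 from [ 0.5042 -0.1361  0.1533] d [ 0.0963  0.0441 -0.0533] rot deg [-0.51 25.74  0.73] open 0.0496 F [-0.4  0.5 -0.6]
n 5 need 3.3
[0.21, 0.27, 0.48, -0.01, 0.64, 0.02]
[0.17, 0.27, 0.5, -0.01, 0.64, 0.02]
[0.13, 0.27, 0.51, -0.01, 0.64, 0.02]
[0.08, 0.27, 0.52, -0.01, 0.64, 0.02]
[0.03, 0.27, 0.53, -0.01, 0.64, 0.02]
```

Emit:
move_arm:
  rows: [0.21,0.15,0.48,-0.01,0.64,0.02,45,0.17,0.25,0.5,-0.01,0.64,0.02,45,0.13,0.3,0.51,-0.01,0.64,0.02,45,0.08,0.3,0.52,-0.01,0.64,0.02,45,0.03,0.3,0.53,-0.01,0.64,0.02,45]

```text
time_s: 14.05
tcp_pos: [0.5988, -0.0908, 0.096]
eef_rot: [-1.369, 0.923, -0.911]
contact_force: [0.1, 0.6, 0.2]
opening: 0.0453
```

Emit:
move_arm:
  rows: [0,0,0,0,0,0,45,0,0,0,0,0,0,45,0,0,0,0,0,0,45,0,0,0,0,0,0,45,0,0,0,0,0,0,45]

```text
time_s: 14.68
tcp_pos: [0.5958, -0.0908, 0.0936]
eef_rot: [-1.373, 0.924, -0.905]
contact_force: [-0.5, 0.8, -0.5]
opening: 0.0452
```

```bash
python3 -c "
from plan import *
where();plan([.6005,-.092,.033],pose(-66.8),5)
c=cap('wrist');cv2.imwrite('pics/w13.png',c['pixels'][:,:,::-1]);P=cloud(c)
k=(P[...,2]>.056)&(P[...,2]<.068); k[235:]=0
n,l,st,ce=cv2.connectedComponentsWithStats(k.astype(np.uint8))
for i in range(1,n):
  if st[i,4]>150: print(st[i],P[l==i].mean(0),cv2.minAreaRect((P[l==i][:,:2]*1000).astype(np.float32)))
"
```

```text
t 14.68 [ 0.5958 -0.0908  0.0936] yaw -67.42 down [-0.011  0.005 -1.   ] open 0.0452 F [-0.5  0.8 -0.5] [-1.380e+01  7.100e+00  1.058e+02  1.000e-01  6.780e+01  5.360e+01]
t 14.68 from [ 0.5958 -0.0908  0.0936] d [ 0.0047 -0.0012 -0.0606] rot deg [ 0.5  -0.62 -0.5 ] open 0.0452 F [-0.5  0.8 -0.5]
n 5 need 1.6
[0.02, 0.3, 0.02, 0.01, -0.02, -0.01]
[0.02, 0.3, 0.02, 0.01, -0.02, -0.01]
[0.02, 0.3, 0.02, 0.01, -0.02, -0.01]
[0.02, 0.3, 0.02, 0.01, -0.02, -0.01]
[0.02, 0.3, 0.02, 0.01, -0.02, -0.01]
[275 175  17  60 969] [ 0.61565927 -0.08598346  0.06317801] ((614.4317016601562, -86.361328125), (44.74152374267578, 11.831185340881348), 23.4608154296875)
[ 58 195  24  40 496] [0.54452395 0.06079984 0.06184436] ((543.3319702148438, 61.9036865234375), (32.87394714355469, 10.138257026672363), 44.83443832397461)
```

View pics/w13.png

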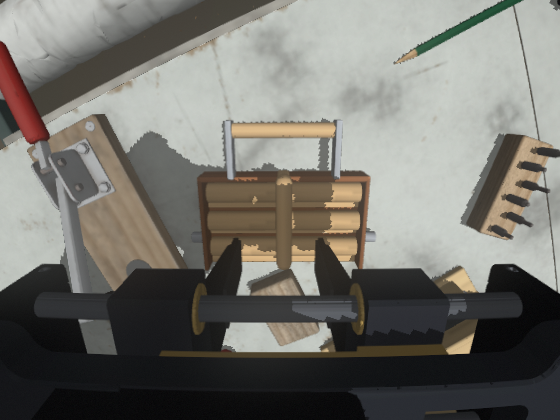

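Emit:
move_arm:
  rows: [0.02,0.38,0.03,0.02,-0.02,-0.02,45,0.02,0.38,0.03,0.01,-0.02,-0.01,45,0.02,0.38,0.03,0.01,-0.02,-0.01,45,0.02,0.36,0.03,0.01,-0.02,-0.01,45,0,0,0,0,0,0,45]

```text
time_s: 15.35
tcp_pos: [0.6, -0.0915, 0.0276]
eef_rot: [-1.376, 0.909, -0.901]
contact_force: [0.3, -0.5, 0.4]
opening: 0.0449
```

```bash
python3 tips.py 14;python3 -c "
from plan import *
plan([.6005,-.092,.033],pose(-66.8),5)"
```

```text
t 15.35 [ 0.6    -0.0915  0.0276] yaw -66.73 down [-0.005  0.001 -1.   ] open 0.0449 F [ 0.3 -0.5  0.4] [-13.7  11.8 107.6   0.   60.9  53. ]
t 15.45 from [ 0.6013 -0.0918  0.0295] d [-0.0008 -0.0002  0.0035] rot deg [ 0.08  0.06 -0.07] open 0.0451 F [-0.1 -0.8  0.6]
n 5 need 0.1
[-0.0, -0.02, -0.0, 0.0, 0.0, -0.0]
[-0.0, -0.02, -0.0, 0.0, 0.0, -0.0]
[-0.0, -0.02, -0.0, 0.0, 0.0, -0.0]
[-0.0, -0.02, -0.0, 0.0, 0.0, -0.0]
[-0.0, -0.02, -0.0, 0.0, 0.0, -0.0]
```

View pics/side14.png

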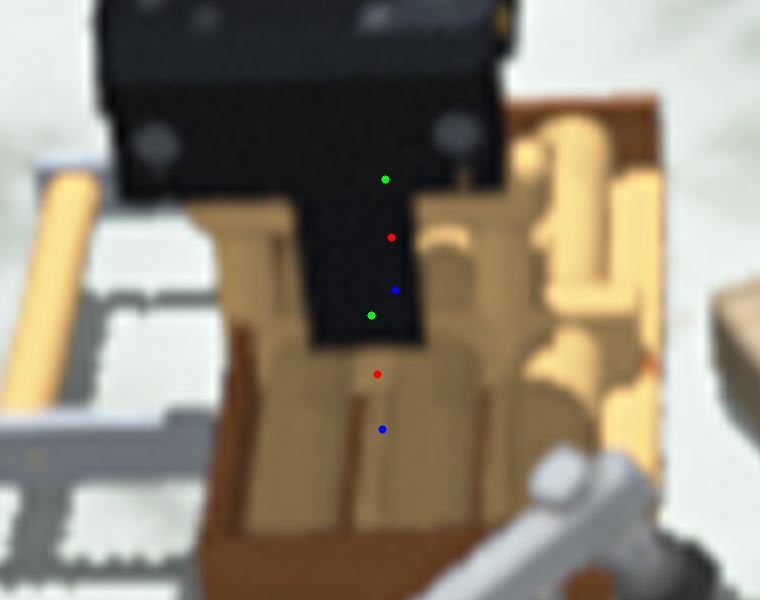

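View pics/wr14.png

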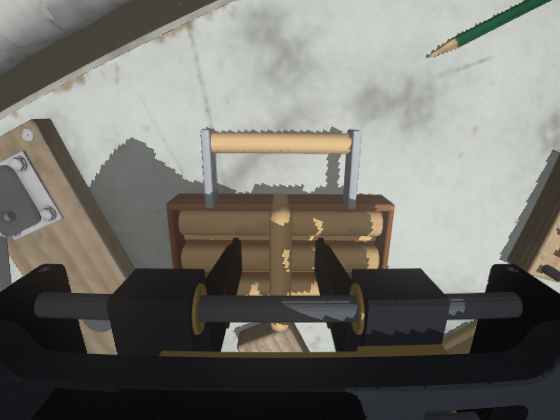

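Emit:
move_arm:
  rows: [0,-0.04,0,0,0,0,4,0,0,0,0,0,0,4,0,0,0,0,0,0,4,0,0,0,0,0,0,4,0,0,0,0,0,0,4]

```text
time_s: 16.08
tcp_pos: [0.6031, -0.0921, 0.0338]
eef_rot: [-1.373, 0.903, -0.907]
contact_force: [0.4, 0.0, -0.5]
opening: 0.012
```

Emit:
move_arm:
  rows: [0,0,0,0,0,0,4,0,0,0,0,0,0,4,0,-0.05,0,0,0,0,4,0,-0.1,0,0,0,0,4,0,-0.1,0,0,0,0,4]

```text
time_s: 16.7
tcp_pos: [0.6003, -0.0915, 0.041]
eef_rot: [-1.375, 0.908, -0.902]
contact_force: [-0.1, -0.0, -3.6]
opening: 0.0117
```

```bash
python3 -c "
from plan import *
where()
c=cap('wrist');cv2.imwrite('pics/w15.png',c['pixels'][:,:,::-1])
c=cap('side');crop(c,130,180,330,330,4,'pics/d15.png')"
```

```text
t 16.70 [ 0.6003 -0.0915  0.041 ] yaw -66.74 down [-0.003  0.001 -1.   ] open 0.0117 F [-0.1 -0.  -3.6] [-13.7  10.8 107.3   0.   62.1  53. ]
```

View pics/d15.png

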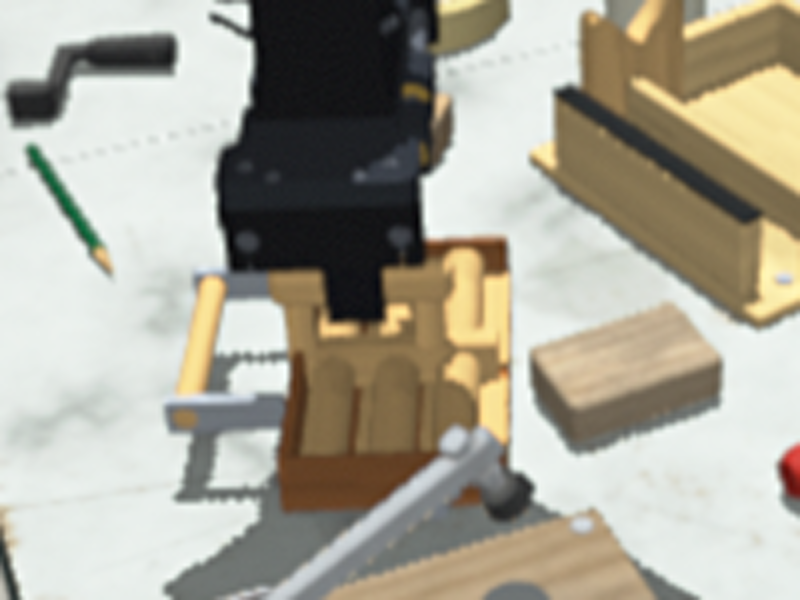

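Emit:
move_arm:
  rows: [0,-0.2,0,0,0,0,4,0,-0.35,0,0,0,0,4,0,-0.5,0,0,0,0,4,0,-0.6,0,0,0,0,4,0,-0.6,0,0,0,0,4]

```text
time_s: 17.42
tcp_pos: [0.6003, -0.0915, 0.1366]
eef_rot: [-1.375, 0.908, -0.902]
contact_force: [-0.3, 0.2, -5.8]
opening: 0.012
```

Emit:
move_arm:
  rows: [0,-0.5,0,0,0,0,4,0,-0.3,0,0,0,0,4,0,-0.1,0,0,0,0,4,0,0,0,0,0,0,4,0,0,0,0,0,0,4]

```text
time_s: 18.05
tcp_pos: [0.6015, -0.0918, 0.1782]
eef_rot: [-1.374, 0.904, -0.906]
contact_force: [1.0, -0.6, -4.3]
opening: 0.0119
```

```bash
python3 -c "
from plan import *
where()
c=cap('wrist');cv2.imwrite('pics/w16.png',c['pixels'][:,:,::-1])
c=cap('side');crop(c,130,120,330,270,4,'pics/d16.png')
c=cap('scene');crop(c,130,80,330,230,4,'pics/s16.png')
plan([.520,-.263,.17],pose(-31.1),None)"
```

```text
t 18.05 [ 0.6015 -0.0918  0.1782] yaw -66.74 down [ 0.001  0.    -1.   ] open 0.0119 F [ 1.  -0.6 -4.3] [-13.7   3.  101.7   0.   75.2  53. ]
t 18.20 from [ 0.6016 -0.0918  0.1782] d [-0.0816 -0.1712 -0.0082] rot deg [ -0.06 -35.64   0.06] open 0.0117 F [ 0.8 -0.3 -4.5]
n 5 need 4.5
[0.63, 0.04, -0.71, -0.0, -0.89, 0.0]
[0.53, 0.04, -0.78, -0.0, -0.89, 0.0]
[0.43, 0.04, -0.84, -0.0, -0.89, 0.0]
[0.32, 0.04, -0.89, -0.0, -0.89, 0.0]
[0.21, 0.04, -0.92, -0.0, -0.89, 0.0]
```

View pics/d16.png

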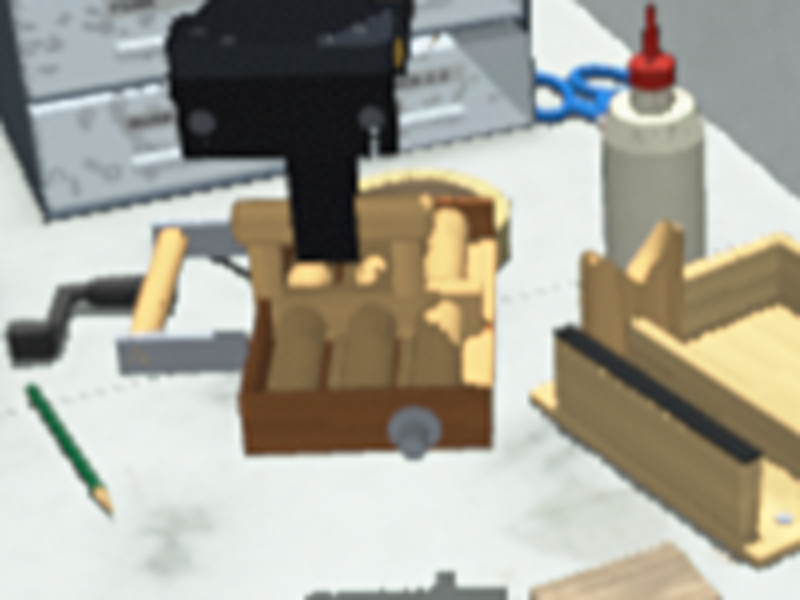

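View pics/w16.png

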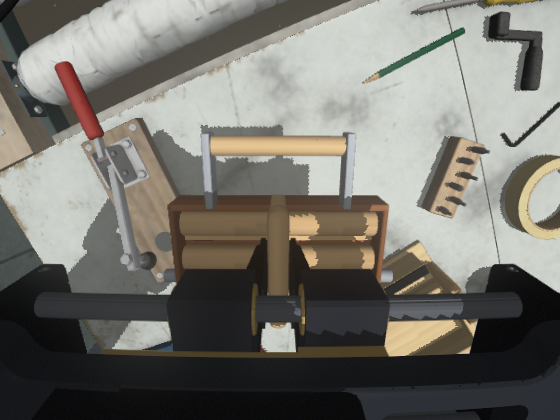

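```bash
python3 -c "
from plan import *
c=cap('wrist');o=ctrl.observe();M=R.from_rotvec(o['eef_rot']);P=cloud(c);T=M.inv().apply((P.reshape(-1,3)-o['tcp_pos'])).reshape(P.shape)
q=T[140:153,215:345].reshape(-1,3); m=np.abs(q[:,1]-np.median(q[:,1]))<.006;q=q[m];print('bar',q.mean(0),q.min(0),q.max(0))
for x in (220,250,310,340):
  col=T[136:160,x]; print(x,col[col[:,1].argmin()].round(4))
for p in [(200,202),(350,202),(175,202),(380,202),(172,240),(386,240),(392,276),(165,276),(158,276)]: print(p,T[p[1],p[0]].round(4))
"
```

```text
bar [0.00036894 0.00199836 0.06488794] [-0.03804241 -0.00052129  0.06109544] [0.03874414 0.00434739 0.06856912]
220 [-0.0343  0.0007  0.0655]
250 [-0.0169  0.0007  0.0621]
310 [0.0182 0.0008 0.0656]
340 [0.0359 0.0013 0.0651]
(200, 202) [-0.0515  0.0123  0.0277]
(350, 202) [ 0.0437 -0.0003  0.0315]
(175, 202) [-0.0679  0.0117  0.0278]
(380, 202) [0.0667 0.0123 0.028 ]
(172, 240) [-0.0711  0.0077  0.0026]
(386, 240) [ 0.1377  0.1768 -0.0683]
(392, 276) [ 0.0843  0.0196 -0.0309]
(165, 276) [-0.0833  0.0181 -0.0306]
(158, 276) [-0.1513  0.1585 -0.1106]
```

```bash
python3 -c "
from plan import *
plan([.520,-.2638,.165],pose(-31.1),12)"
```

```text
t 18.25 from [ 0.6017 -0.0918  0.1784] d [-0.0817 -0.172  -0.0134] rot deg [ -0.07 -35.64   0.07] open 0.0118 F [ 0.  -0.3 -5.6]
n 12 need 4.5
[0.26, 0.03, -0.3, -0.0, -0.37, 0.0]
[0.25, 0.03, -0.31, -0.0, -0.37, 0.0]
[0.23, 0.03, -0.32, -0.0, -0.37, 0.0]
[0.21, 0.03, -0.33, -0.0, -0.37, 0.0]
[0.2, 0.03, -0.35, -0.0, -0.37, 0.0]
[0.18, 0.03, -0.36, -0.0, -0.37, 0.0]
[0.16, 0.03, -0.36, -0.0, -0.37, 0.0]
[0.14, 0.03, -0.37, -0.0, -0.37, 0.0]
[0.12, 0.03, -0.38, -0.0, -0.37, 0.0]
[0.1, 0.03, -0.38, -0.0, -0.37, 0.0]
[0.08, 0.03, -0.39, -0.0, -0.37, 0.0]
[0.06, 0.03, -0.39, -0.0, -0.37, 0.0]
```

Emit:
move_arm:
  rows: [0.13,0.01,-0.15,0,-0.18,0,4,0.26,0.03,-0.3,0,-0.36,0,4,0.24,0.03,-0.31,0,-0.37,0,4,0.22,0.03,-0.33,0,-0.37,0,4,0.2,0.03,-0.34,0,-0.37,0,4]

```text
time_s: 18.88
tcp_pos: [0.5703, -0.1567, 0.1709]
eef_rot: [-1.447, 0.723, -0.72]
contact_force: [-0.5, 1.0, -5.5]
opening: 0.0116
```

Emit:
move_arm:
  rows: [0.18,0.03,-0.35,0,-0.37,0,4,0.16,0.03,-0.36,0,-0.37,0,4,0.14,0.03,-0.37,0,-0.37,0,4,0.11,0.03,-0.3,0,-0.3,0,4,0.06,0.03,-0.2,0,-0.2,0,4]

```text
time_s: 19.5
tcp_pos: [0.5389, -0.2207, 0.1628]
eef_rot: [-1.501, 0.546, -0.538]
contact_force: [1.1, -0.5, -4.8]
opening: 0.0118
```

```bash
python3 -c "
from plan import *
where();plan([.520,-.2638,.165],pose(-31.1),5)"
```

```text
t 19.50 [ 0.5389 -0.2207  0.1628] yaw -39.69 down [-0.004  0.002 -1.   ] open 0.0118 F [ 1.1 -0.5 -4.8] [-27.6   0.6 105.7   0.   74.   12.1]
t 19.50 from [ 0.5389 -0.2207  0.1628] d [-0.0189 -0.0431  0.0022] rot deg [ 0.02 -8.59 -0.26] open 0.0118 F [ 1.1 -0.5 -4.8]
n 5 need 1.1
[0.06, -0.01, -0.23, 0.0, -0.21, -0.01]
[0.06, -0.01, -0.23, 0.0, -0.21, -0.01]
[0.05, -0.01, -0.23, 0.0, -0.21, -0.01]
[0.04, -0.01, -0.23, 0.0, -0.21, -0.01]
[0.04, -0.01, -0.23, 0.0, -0.21, -0.01]
```

Emit:
move_arm:
  rows: [0.07,0,-0.27,0,-0.25,-0.01,4,0.06,-0.01,-0.26,0,-0.25,-0.01,4,0.05,-0.01,-0.25,0,-0.23,-0.01,4,0.04,-0.01,-0.22,0,-0.2,-0.01,4,0.03,-0.01,-0.15,0,-0.14,0,4]

```text
time_s: 20.12
tcp_pos: [0.5182, -0.2649, 0.1623]
eef_rot: [-1.529, 0.424, -0.42]
contact_force: [0.9, -0.9, -4.8]
opening: 0.0121
```

Emit:
move_arm:
  rows: [0,0,0,0,0,0,4,0,0,0,0,0,0,4,0,0,0,0,0,0,4,0,0,0,0,0,0,4,0,0,0,0,0,0,4]

```text
time_s: 20.75
tcp_pos: [0.5184, -0.2642, 0.162]
eef_rot: [-1.528, 0.424, -0.42]
contact_force: [-0.8, -0.5, -5.0]
opening: 0.012
```

```bash
python3 -c "
from plan import *
where();plan([.520,-.2638,.115],pose(-31.1),5)
c=cap('wrist');cv2.imwrite('pics/w17.png',c['pixels'][:,:,::-1])
c=cap('side');crop(c,220,100,420,250,4,'pics/d17.png')
c=cap('scene');crop(c,220,130,420,280,4,'pics/s17.png')"
```

```text
t 20.75 [ 0.5184 -0.2642  0.162 ] yaw -30.87 down [-0.002  0.002 -1.   ] open 0.0120 F [-0.8 -0.5 -5. ] [-32.3   0.5 105.9   0.   73.8  -1.4]
t 20.75 from [ 0.5184 -0.2642  0.162 ] d [ 0.0016  0.0004 -0.047 ] rot deg [-0.01  0.23 -0.17] open 0.0120 F [-0.8 -0.5 -5. ]
n 5 need 1.2
[0.01, 0.23, 0.01, -0.0, 0.01, -0.0]
[0.01, 0.23, 0.01, -0.0, 0.01, -0.0]
[0.01, 0.23, 0.01, -0.0, 0.01, -0.0]
[0.01, 0.23, 0.01, -0.0, 0.01, -0.0]
[0.01, 0.23, 0.01, -0.0, 0.01, -0.0]
```

View pics/w17.png

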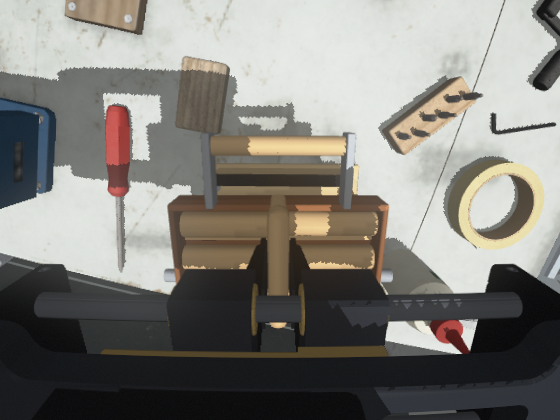

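View pics/d17.png

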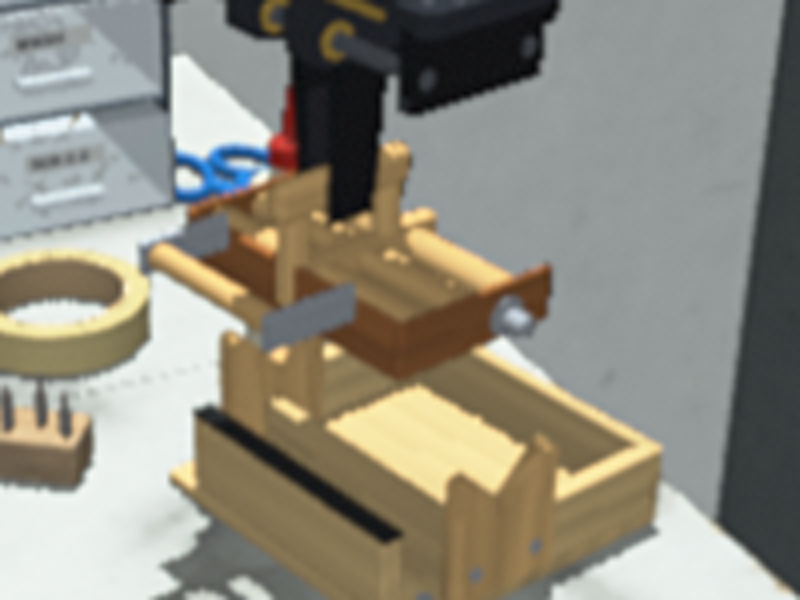

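View pics/s17.png

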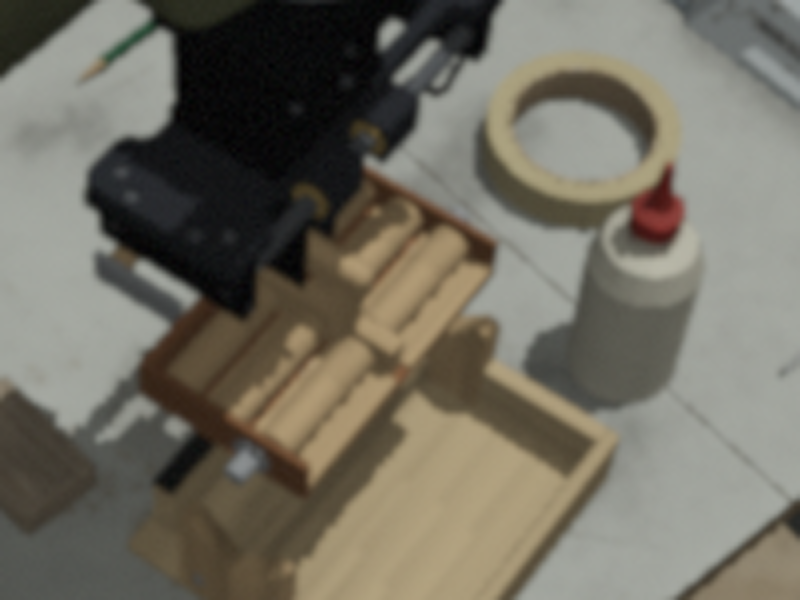

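```bash
python3 -c "
from plan import *
o=ctrl.observe();M=R.from_rotvec(o['eef_rot']);p0=o['tcp_pos']
# tray frame -> tool: tray x=tool z, tray z=-tool y, tray y = tool -x? 
tr=lambda P: p0+M.apply(np.c_[-P[:,1],.033-P[:,2],P[:,0]])
tp=np.array([[-30,85,10],[-30,-85,10],[30,72,26],[-57,72,26],[-57,-72,26]])/1000.
a=np.radians(58.9);ex=np.array([np.cos(a),np.sin(a),0]);ey=np.array([-ex[1],ex[0],0]);C=np.array([.5045,-.2895,0])
cr=lambda P: C+P[:,:1]*ex+P[:,1:2]*ey+P[:,2:]*[0,0,1]
cp=np.array([[-29,86,72],[-21,86,72],[21,86,72],[29,86,72],[0,86,51],[-29,-86,72],[29,-86,72],[-100,86,42],[-100,-86,42]])/1000.
for n,x0,y0,x1,y1 in (('side',220,100,420,250),('scene',220,130,420,280)):
  c=cap(n); im=cv2.resize(c['pixels'][y0:y1,x0:x1,::-1],None,fx=4,fy=4,interpolation=cv2.INTER_CUBIC)
  for P,col in ((tr(tp),(0,0,255)),(cr(cp),(255,0,0))):
    for q in project(c,P): cv2.circle(im,(int((q[0]-x0+.5)*4),int((q[1]-y0+.5)*4)),3,col,-1)
  cv2.imwrite(f'pics/{n}18.png',im)
"
```

```text
(no output)
```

View pics/side18.png

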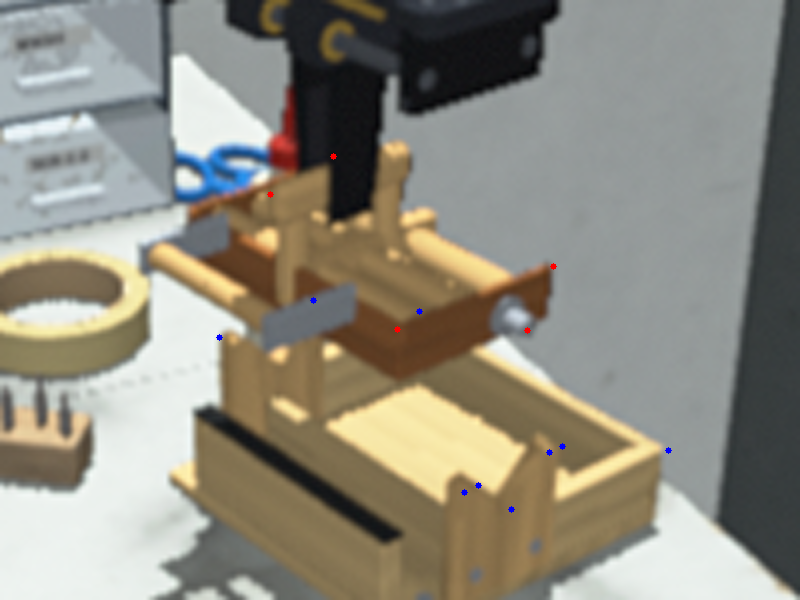

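View pics/scene18.png

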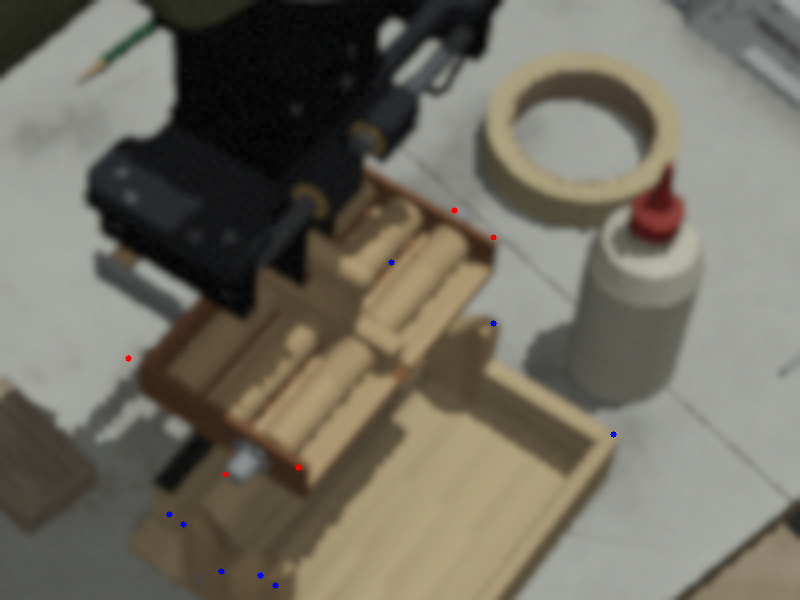

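```bash
python3 -c "
from plan import *
plan([.519,-.2655,.112],pose(-31.1),5)"
```

```text
t 21.00 from [ 0.5183 -0.2644  0.162 ] d [ 0.0007 -0.0011 -0.05  ] rot deg [-0.01  0.22 -0.16] open 0.0117 F [-0.1 -0.  -5.2]
n 5 need 1.3
[0.01, 0.25, -0.0, -0.0, 0.01, -0.0]
[0.01, 0.25, -0.0, -0.0, 0.01, -0.0]
[0.01, 0.25, -0.0, -0.0, 0.01, -0.0]
[0.01, 0.25, -0.0, -0.0, 0.01, -0.0]
[0.01, 0.25, -0.0, -0.0, 0.01, -0.0]
```

Emit:
move_arm:
  rows: [0.01,0.15,0,0,0.01,0,4,0.01,0.28,0,0,0.01,0,4,0.01,0.32,0,0,0.01,0,4,0.01,0.28,0,0,0,0,4,0.01,0.2,0,0,0,0,4]

```text
time_s: 21.62
tcp_pos: [0.5196, -0.2653, 0.1088]
eef_rot: [-1.527, 0.429, -0.423]
contact_force: [0.1, 0.5, -4.2]
opening: 0.0116
```

```bash
python3 -c "
from plan import *
where();plan([.519,-.2655,.095],pose(-31.1),5)
c=cap('side');crop(c,240,120,400,240,5,'pics/d19.png')
c=cap('scene');crop(c,230,150,390,270,5,'pics/s19.png')"
```

```text
t 21.62 [ 0.5196 -0.2653  0.1088] yaw -31.15 down [-0.003  0.002 -1.   ] open 0.0116 F [ 0.1  0.5 -4.2] [-32.3   3.5 108.1   0.   68.6  -1.2]
t 21.62 from [ 0.5196 -0.2653  0.1088] d [-0.0006 -0.0002 -0.0138] rot deg [-0.01 -0.05 -0.21] open 0.0116 F [ 0.1  0.5 -4.2]
n 5 need 0.4
[-0.0, 0.07, -0.0, -0.0, -0.0, -0.01]
[-0.0, 0.07, -0.0, -0.0, -0.0, -0.01]
[-0.0, 0.07, -0.0, -0.0, -0.0, -0.01]
[-0.0, 0.07, -0.0, -0.0, -0.0, -0.01]
[-0.0, 0.07, -0.0, -0.0, -0.0, -0.01]
```

View pics/d19.png

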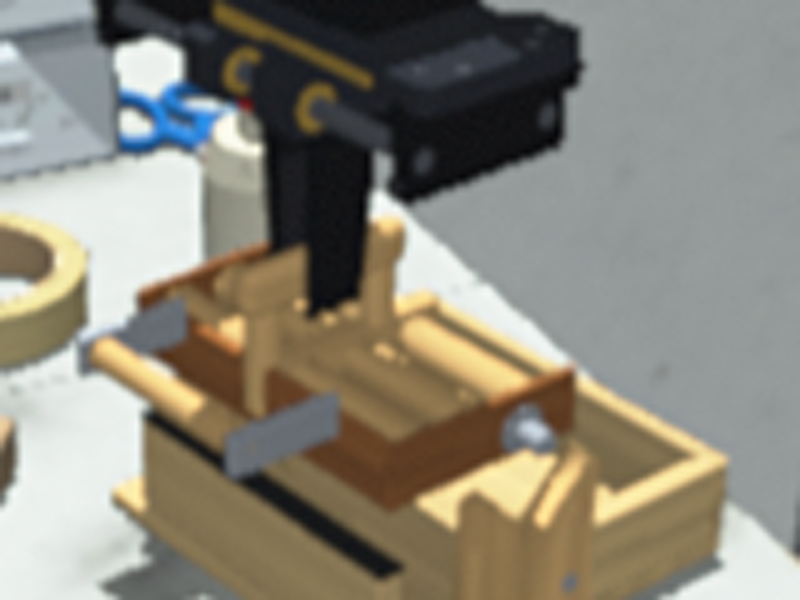

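View pics/s19.png

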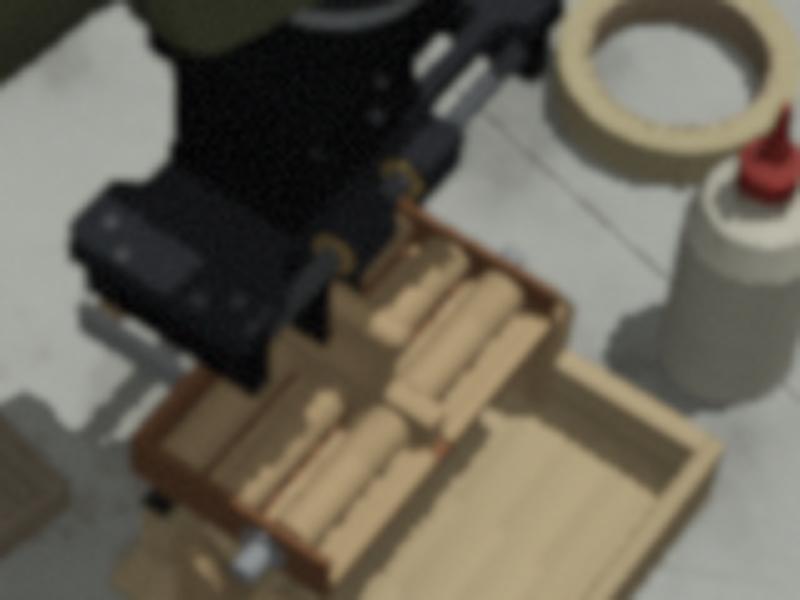

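Emit:
move_arm:
  rows: [0,0.08,0,0,0,0,4,0,0.1,0,0,0,0,4,0,0.1,0,0,0,0,4,0,0.08,0,0,0,0,4,0,0.05,0,0,0,0,4]

```text
time_s: 22.35
tcp_pos: [0.5201, -0.2656, 0.0925]
eef_rot: [-1.528, 0.428, -0.424]
contact_force: [0.2, 0.2, -6.1]
opening: 0.0117
```

```bash
python3 -c "
from plan import *
where()
c=cap('side');crop(c,240,120,400,240,5,'pics/d20.png')
c=cap('scene');crop(c,230,150,390,270,5,'pics/s20.png')"
```

```text
t 22.35 [ 0.5201 -0.2656  0.0925] yaw -31.15 down [-0.002  0.001 -1.   ] open 0.0117 F [ 0.2  0.2 -6.1] [-32.3   4.5 108.7   0.   66.9  -1.2]
```

View pics/d20.png

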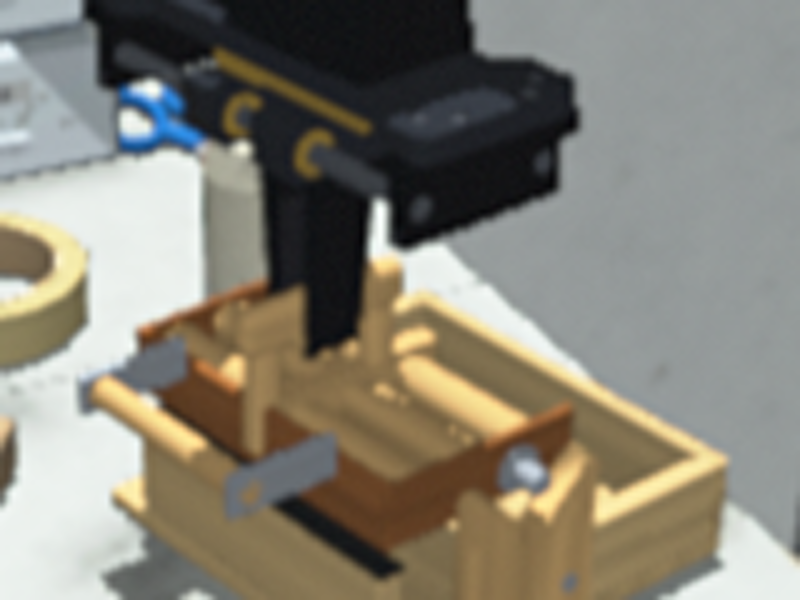

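Pin is at (525,468), entering the V and roughly central. Lower gently while watching force.

Emit:
move_arm:
  rows: [0,0.06,0,0,0,0,4,0,0.06,0,0,0,0,4,0,0.06,0,0,0,0,4,0,0.04,0,0,0,0,4,0,0.03,0,0,0,0,4]

```text
time_s: 23.08
tcp_pos: [0.5208, -0.2654, 0.0832]
eef_rot: [-1.527, 0.427, -0.425]
contact_force: [0.3, 1.8, 1.5]
opening: 0.012
```

```bash
python3 -c "
from plan import *
where()
c=cap('side');crop(c,240,120,400,240,5,'pics/d21.png')
c=cap('scene');crop(c,230,150,390,270,5,'pics/s21.png')"
```

```text
t 23.07 [ 0.5208 -0.2654  0.0832] yaw -31.16 down [-0.001  0.002 -1.   ] open 0.0120 F [0.3 1.8 1.5] [-3.230e+01  5.200e+00  1.091e+02  1.000e-01  6.590e+01 -1.200e+00]
```

View pics/d21.png

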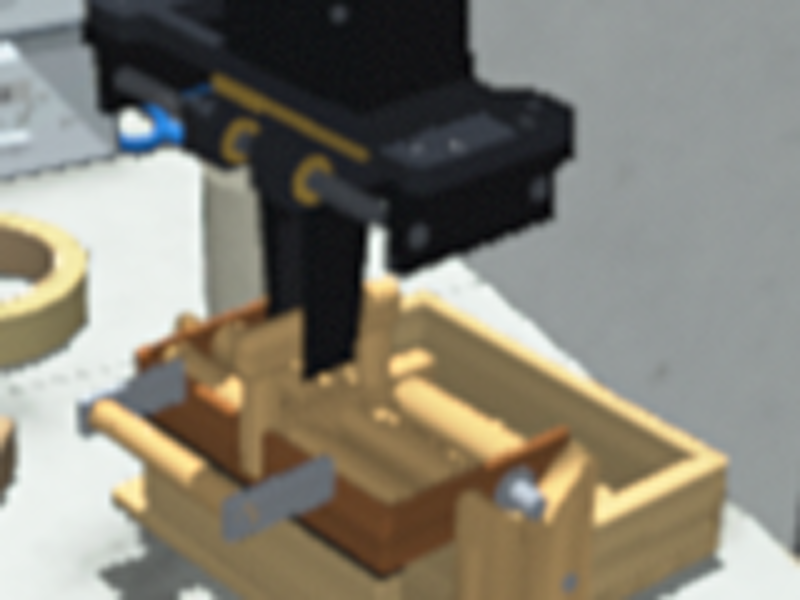

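View pics/s21.png

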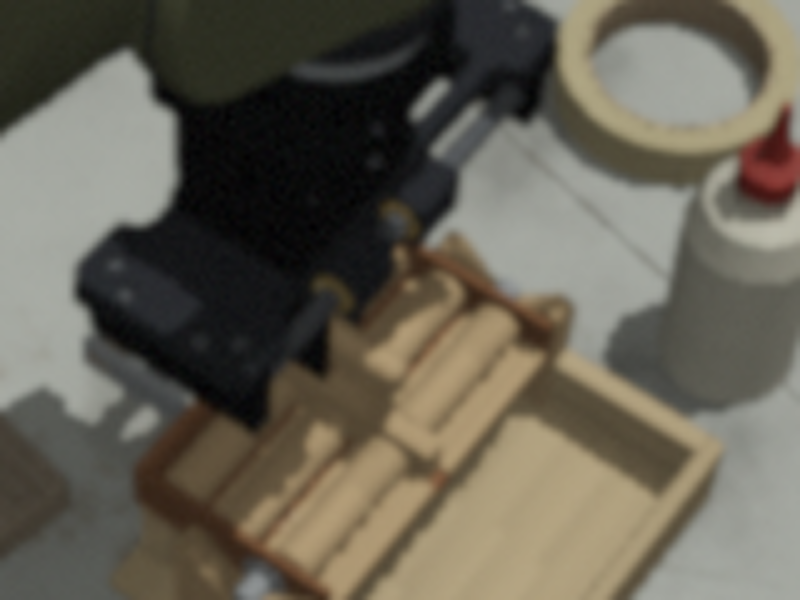

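Emit:
move_arm:
  rows: [0,0,0,0,0,0,14,0,0,0,0,0,0,20,0,0,0,0,0,0,32,0,0,0,0,0,0,36,0,-0.05,0,0,0,0,36]

```text
time_s: 23.8
tcp_pos: [0.5222, -0.2672, 0.0874]
eef_rot: [-1.53, 0.423, -0.429]
contact_force: [-1.0, -0.3, -0.0]
opening: 0.0356
```

Emit:
move_arm:
  rows: [0,-0.3,0,0,0,0,36,0,-0.5,0,0,0,0,36,0,-0.6,0,0,0,0,36,0,-0.6,0,0,0,0,36,0,-0.4,0,0,0,0,36]

```text
time_s: 24.42
tcp_pos: [0.5222, -0.2672, 0.1909]
eef_rot: [-1.531, 0.421, -0.431]
contact_force: [0.8, -0.1, -0.4]
opening: 0.036
```

```bash
python3 -c "
from plan import *
where()
c=cap('side');crop(c,240,120,400,240,5,'pics/d22.png')
c=cap('wrist');cv2.imwrite('pics/w22.png',c['pixels'][:,:,::-1])
c=cap('scene');crop(c,230,150,390,270,5,'pics/s22.png')"
```

```text
t 24.43 [ 0.5222 -0.2672  0.1909] yaw -31.14 down [ 0.005 -0.004 -1.   ] open 0.0360 F [ 0.8 -0.1 -0.4] [-32.3  -0.5 104.   -0.   76.2  -1.2]
```

View pics/d22.png

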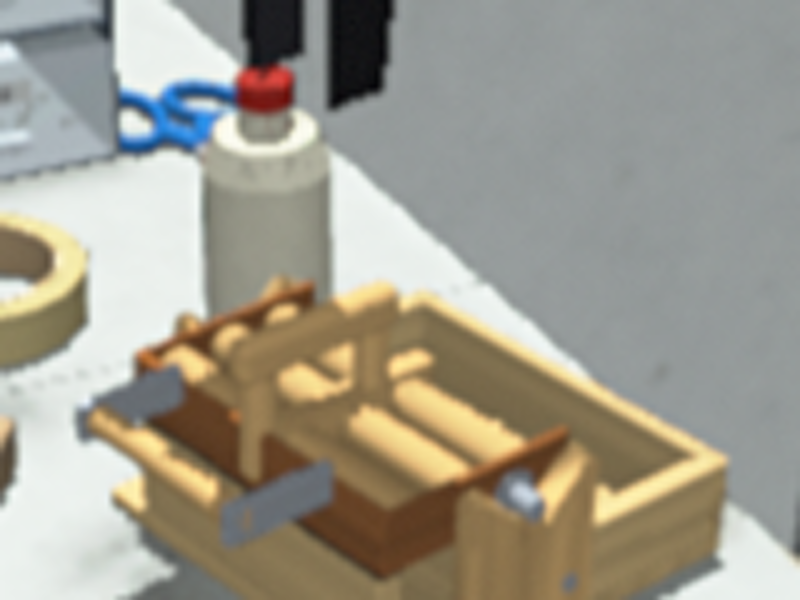

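View pics/w22.png

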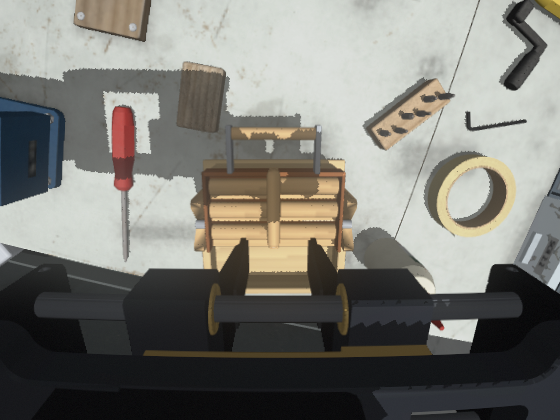

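View pics/s22.png

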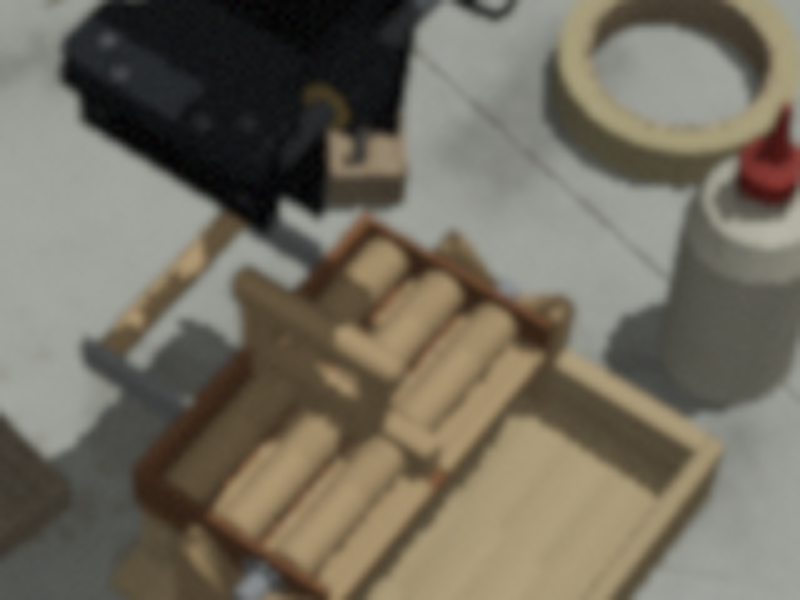

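```bash
python3 -c "
from plan import *
c=cap('wrist');P=cloud(c);where()
for u in (235,245,255,265,290,300,310):
  col=P[122:146,u]; i=col[:,2].argmax(); print(u,i+122,col[i].round(4))
crop(c,180,110,370,260,4,'pics/w23.png')
k=(P[...,2]>.104)&(P[...,2]<.118);k[160:250]&=True
n,l,st,ce=cv2.connectedComponentsWithStats(k.astype(np.uint8))
for i in range(1,n):
  if st[i,4]>150: print(st[i],P[l==i].mean(0),cv2.minAreaRect((P[l==i][:,:2]*1000).astype(np.float32)))
"
```

```text
t 24.62 [ 0.5215 -0.2667  0.1881] yaw -31.14 down [ 0.002 -0.002 -1.   ] open 0.0358 F [-0.1 -0.2 -0.3] [-32.3  -0.4 104.2  -0.   76.   -1.2]
235 132 [ 0.5237 -0.1885  0.0804]
245 131 [ 0.5321 -0.1926  0.0804]
255 134 [ 0.5386 -0.1996  0.0811]
265 131 [ 0.5479 -0.2021  0.0805]
290 134 [ 0.5664 -0.2164  0.0807]
300 133 [ 0.5748 -0.2204  0.0804]
310 132 [ 0.5832 -0.2243  0.0804]
[ 268  170   14   80 1061] [ 0.52133531 -0.26331228  0.11170254] ((520.2455444335938, -264.88372802734375), (72.61236572265625, 12.028488159179688), 59.07575225830078)
```

View pics/w23.png

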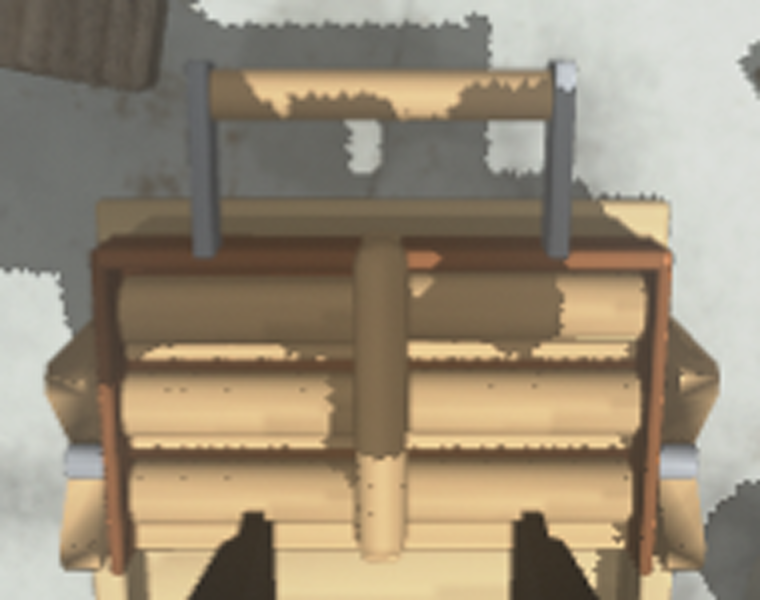

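```bash
python3 -c "
from plan import *
plan([.5547,-.207,.15],pose(59.1),15)"
```

```text
t 24.62 from [ 0.5215 -0.2667  0.1881] d [ 0.0332  0.0597 -0.0381] rot deg [  0.18 -90.24   0.12] open 0.0358 F [-0.1 -0.2 -0.3]
n 15 need 11.4
[-0.0, 0.06, 0.11, 0.0, -0.75, 0.0]
[0.01, 0.06, 0.11, 0.0, -0.75, 0.0]
[0.02, 0.06, 0.11, 0.0, -0.75, 0.0]
[0.03, 0.06, 0.11, 0.0, -0.75, 0.0]
[0.04, 0.06, 0.11, 0.0, -0.75, 0.0]
[0.05, 0.06, 0.1, 0.0, -0.75, 0.0]
[0.06, 0.06, 0.09, 0.0, -0.75, 0.0]
[0.07, 0.06, 0.09, 0.0, -0.75, 0.0]
[0.08, 0.06, 0.08, 0.0, -0.75, 0.0]
[0.09, 0.06, 0.07, 0.0, -0.75, 0.0]
[0.1, 0.06, 0.06, 0.0, -0.75, 0.0]
[0.1, 0.06, 0.05, 0.0, -0.75, 0.0]
[0.11, 0.06, 0.04, 0.0, -0.75, 0.0]
[0.11, 0.06, 0.03, 0.0, -0.75, 0.0]
[0.11, 0.06, 0.02, 0.0, -0.75, 0.0]
```

Emit:
move_arm:
  rows: [0,0.02,0.11,0,-0.75,0,34,0.01,0.02,0.11,0,-0.75,0,34,0.02,0.02,0.11,0,-0.75,0,34,0.03,0.02,0.11,0,-0.75,0,34,0.04,0.02,0.11,0,-0.75,0,34]

```text
time_s: 25.25
tcp_pos: [0.5283, -0.2443, 0.1748]
eef_rot: [-1.565, 0.011, 0.005]
contact_force: [-0.8, -0.4, 0.3]
opening: 0.0341
```

Emit:
move_arm:
  rows: [0.05,0.04,0.1,0,-0.75,0,34,0.06,0.04,0.09,0,-0.75,0,34,0.07,0.04,0.09,0,-0.75,0,34,0.08,0.04,0.08,0,-0.75,0,34,0.09,0.04,0.07,0,-0.75,0,34]

```text
time_s: 25.88
tcp_pos: [0.5338, -0.2209, 0.1565]
eef_rot: [-1.51, -0.404, 0.437]
contact_force: [0.0, -0.3, 0.4]
opening: 0.0342
```

Emit:
move_arm:
  rows: [0.1,0.04,0.06,0,-0.75,0,34,0.1,0.04,0.05,0,-0.75,0,34,0.11,0.04,0.04,0,-0.75,0,34,0.11,0.04,0.03,0,-0.75,0,34,0.11,0,0.02,0,-0.75,0,34]

```text
time_s: 26.5
tcp_pos: [0.5387, -0.197, 0.1398]
eef_rot: [-1.363, -0.816, 0.855]
contact_force: [-0.8, -0.5, -0.2]
opening: 0.0339
```

```bash
python3 -c "
from plan import *
where();plan([.5547,-.207,.105],pose(59.1),5)
c=cap('wrist');cv2.imwrite('pics/w24.png',c['pixels'][:,:,::-1])"
```

```text
t 26.50 [ 0.5387 -0.197   0.1398] yaw 61.84 down [-0.041  0.021 -0.999] open 0.0339 F [-0.8 -0.5 -0.2] [-2.550e+01  2.200e+00  1.064e+02  1.000e-01  7.410e+01 -8.740e+01]
t 26.50 from [ 0.5387 -0.197   0.1398] d [ 0.016  -0.01   -0.0348] rot deg [-2.61  2.74 -0.1 ] open 0.0339 F [-0.8 -0.5 -0.2]
n 5 need 0.9
[-0.01, 0.17, -0.1, -0.07, 0.07, -0.0]
[-0.01, 0.17, -0.1, -0.07, 0.07, -0.0]
[-0.0, 0.17, -0.1, -0.07, 0.07, -0.0]
[-0.0, 0.17, -0.1, -0.07, 0.07, -0.0]
[-0.0, 0.17, -0.1, -0.07, 0.07, -0.0]
```

View pics/w24.png

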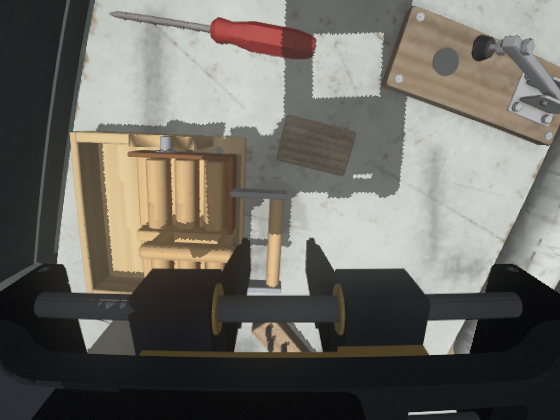

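Emit:
move_arm:
  rows: [0,0.12,-0.12,-0.09,0.09,0,34,0,0.17,-0.12,-0.08,0.08,0,34,0,0.2,-0.1,-0.07,0.07,0,34,0,0.18,-0.08,-0.05,0.05,0,34,0,0,0,0,0,0,34]

```text
time_s: 27.18
tcp_pos: [0.5518, -0.2045, 0.107]
eef_rot: [-1.41, -0.8, 0.809]
contact_force: [-0.2, 0.5, 0.2]
opening: 0.034
```

```bash
python3 -c "
from plan import *
where();plan([.5547,-.207,.050],pose(59.1),5)
c=cap('wrist');crop(c,130,110,420,310,2.6,'pics/w25.png')
P=cloud(c);o=ctrl.observe();T=R.from_rotvec(o['eef_rot']).inv().apply(P.reshape(-1,3)-o['tcp_pos']).reshape(P.shape)
k=(P[...,2]>.075)&(P[...,2]<.083)&(np.abs(T[...,0])<.02)&(np.abs(T[...,2])<.05);q=P[k];print(len(q),q.mean(0),'tool',T[k].mean(0),cv2.minAreaRect((q[:,:2]*1000).astype(np.float32)))
"
```

```text
t 27.18 [ 0.5518 -0.2045  0.107 ] yaw 59.24 down [-0.008  0.002 -1.   ] open 0.0340 F [-0.2  0.5  0.2] [-2.550e+01  4.400e+00  1.074e+02 -1.000e-01  6.870e+01 -8.470e+01]
t 27.18 from [ 0.5518 -0.2045  0.107 ] d [ 0.0029 -0.0025 -0.057 ] rot deg [-0.46  0.14 -0.12] open 0.0340 F [-0.2  0.5  0.2]
n 5 need 1.5
[-0.0, 0.29, -0.02, -0.01, 0.0, -0.0]
[-0.0, 0.29, -0.02, -0.01, 0.0, -0.0]
[-0.0, 0.29, -0.02, -0.01, 0.0, -0.0]
[-0.0, 0.29, -0.02, -0.01, 0.0, -0.0]
[-0.0, 0.29, -0.02, -0.01, 0.0, -0.0]
2120 [ 0.55183309 -0.20889279  0.07928597] tool [-0.00367506  0.02823604 -0.00229815] ((551.8200073242188, -212.69607543945312), (26.02177619934082, 90.4391860961914), 59.26340866088867)
```

View pics/w25.png

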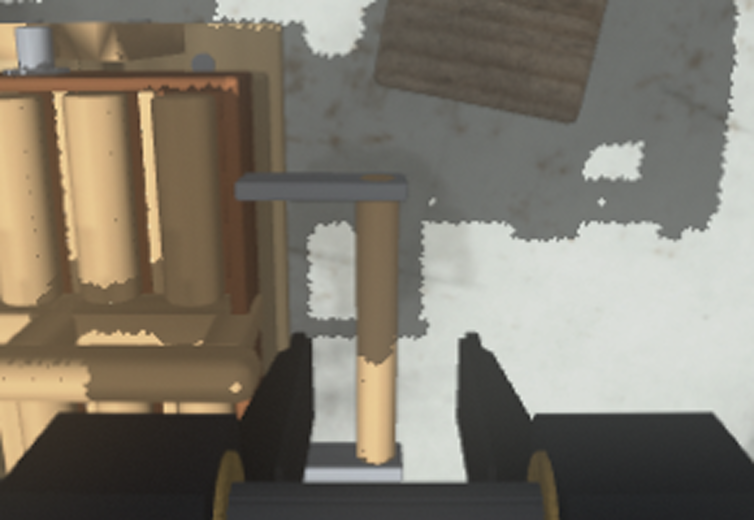

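Emit:
move_arm:
  rows: [-0.01,0.3,-0.02,-0.02,0,0,34,-0.01,0.35,-0.02,-0.01,0,0,34,-0.01,0.35,-0.02,-0.01,0,0,34,-0.01,0.3,-0.02,-0.01,0,0,34,0,0.12,0,0,0,0,34]

```text
time_s: 27.85
tcp_pos: [0.5537, -0.2078, 0.0469]
eef_rot: [-1.418, -0.804, 0.807]
contact_force: [-0.4, 0.7, 0.5]
opening: 0.0337
```

```bash
python3 tips.py 26; python3 -c "
from plan import *
plan([.5547,-.207,.050],pose(59.1),5)
c=cap('scene');crop(c,200,130,400,280,4,'pics/s26.png')"
```

```text
t 27.85 [ 0.5537 -0.2078  0.0469] yaw 59.24 down [-0.001 -0.002 -1.   ] open 0.0337 F [-0.4  0.7  0.5] [-2.570e+01  8.400e+00  1.093e+02 -1.000e-01  6.220e+01 -8.490e+01]
t 27.95 from [ 0.5538 -0.2078  0.0473] d [0.0009 0.0008 0.0027] rot deg [ 0.02  0.14 -0.11] open 0.0342 F [-0.1  0.9 -0.2]
n 5 need 0.1
[0.01, -0.01, -0.0, 0.0, 0.0, -0.0]
[0.01, -0.01, -0.0, 0.0, 0.0, -0.0]
[0.01, -0.01, -0.0, 0.0, 0.0, -0.0]
[0.01, -0.01, -0.0, 0.0, 0.0, -0.0]
[0.01, -0.01, -0.0, 0.0, 0.0, -0.0]
```

View pics/side26.png

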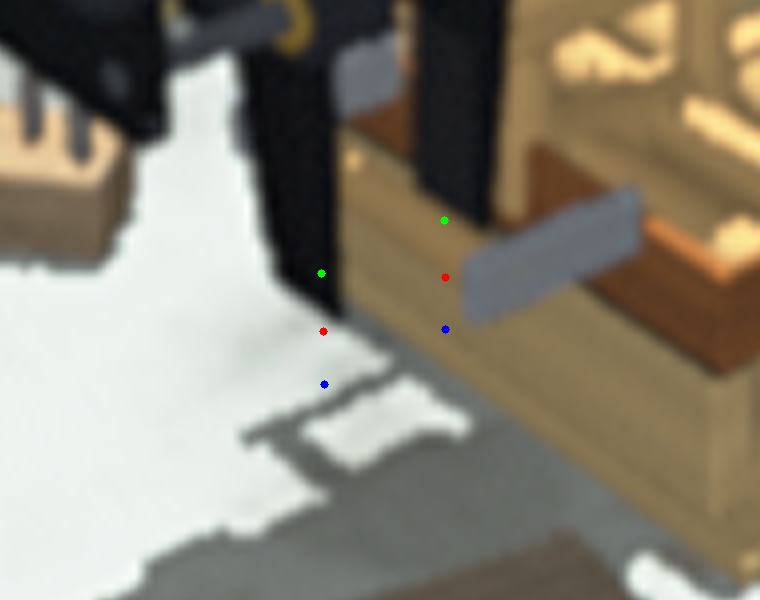

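View pics/wr26.png

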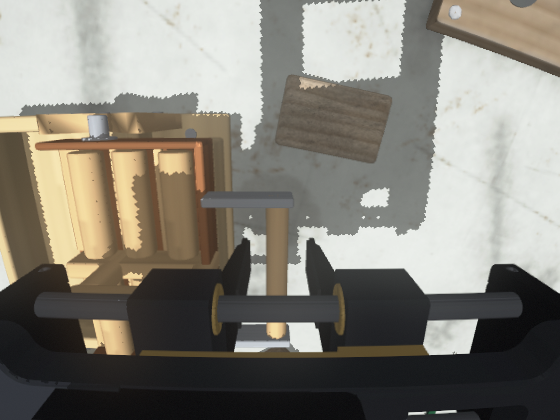

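Emit:
move_arm:
  rows: [0,0,0,0,0,0,4,0,0,0,0,0,0,4,0,0,0,0,0,0,4,0,0,0,0,0,0,4,0,0,0,0,0,0,4]

```text
time_s: 28.62
tcp_pos: [0.5553, -0.2089, 0.0502]
eef_rot: [-1.422, -0.806, 0.805]
contact_force: [0.2, 0.4, -0.8]
opening: 0.0111
```

```bash
python3 -c "
from plan import *
where()"
```

```text
t 28.62 [ 0.5553 -0.2089  0.0502] yaw 59.23 down [ 0.003 -0.004 -1.   ] open 0.0111 F [ 0.2  0.4 -0.8] [-25.7   8.3 109.2  -0.2  62.3 -84.9]
```

```bash
cat > tip.py <<'E'
from plan import *
import sys
o=ctrl.observe();print("obs", o["tcp_pos"].round(4))
R0=pose(59.2); p0=np.array([.5548,-.2083,.0492])
piv=p0+R0.apply([-.097,.049-.058,0])
print("piv",piv.round(4))
def tgt(th):
    Q=R.from_rotvec(R0.apply([0,0,-np.radians(th)]))
    return piv+Q.apply(p0-piv), Q*R0
th0,th1=float(sys.argv[1]),float(sys.argv[2]); n=5
# current angle
Rc=R.from_rotvec(o["eef_rot"]); rv=np.degrees((R0.inv()*Rc).as_rotvec()); print("cur rot",rv.round(2))
pt,_=tgt(-rv[2]); print("pos err vs arc(mm)",((R0.inv().apply(o["tcp_pos"]-pt))*1000).round(1), "F",o["contact_force"].round(1),"open %.4f"%o["opening"])
P,Q=tgt(th1); plan(P,Q,5)
E
python3 tip.py 0 12
```

```text
obs [ 0.5553 -0.2089  0.0502]
piv [ 0.5051 -0.2916  0.0582]
cur rot [-0.28 -0.03  0.12]
pos err vs arc(mm) [-0.3 -1.2 -0.7] F [ 0.2  0.4 -0.8] open 0.0111
t 28.62 from [ 0.5553 -0.2089  0.0502] d [-0.0006  0.0004  0.0194] rot deg [  0.27   0.06 -12.12] open 0.0111 F [ 0.2  0.4 -0.8]
n 5 need 1.5
[-0.0, -0.1, 0.0, 0.01, 0.0, -0.3]
[0.0, -0.1, 0.0, 0.01, 0.0, -0.3]
[0.01, -0.1, 0.0, 0.01, 0.0, -0.3]
[0.01, -0.1, 0.0, 0.01, 0.0, -0.3]
[0.02, -0.1, 0.0, 0.01, 0.0, -0.3]
```

Emit:
move_arm:
  rows: [0,-0.07,0,0,0,-0.2,4,0,-0.1,0,0,0,-0.3,4,0.01,-0.1,0,0,0,-0.3,4,0.01,-0.1,0,0,0,-0.3,4,0.01,-0.1,0,0,0,-0.3,4]

```text
time_s: 29.25
tcp_pos: [0.5552, -0.2087, 0.0693]
eef_rot: [-1.314, -0.937, 0.647]
contact_force: [0.1, -0.5, -1.6]
opening: 0.0112
```

```bash
python3 tip.py 0 22; python3 -c "
from plan import *
c=cap('side');crop(c,220,80,420,230,4,'pics/d27.png')"
```

```text
obs [ 0.5552 -0.2087  0.0693]
piv [ 0.5051 -0.2916  0.0582]
cur rot [ -0.31  -0.1  -11.69]
pos err vs arc(mm) [ 0.1 -0.2 -0.6] F [ 0.1 -0.5 -1.6] open 0.0112
t 29.25 from [ 0.5552 -0.2087  0.0693] d [-0.0023 -0.0028  0.0169] rot deg [  0.28   0.16 -10.31] open 0.0112 F [ 0.1 -0.5 -1.6]
n 5 need 1.3
[-0.0, -0.09, 0.0, 0.01, 0.0, -0.26]
[0.0, -0.09, 0.0, 0.01, 0.0, -0.26]
[0.01, -0.09, 0.0, 0.01, 0.0, -0.26]
[0.01, -0.09, 0.0, 0.01, 0.0, -0.26]
[0.01, -0.09, 0.0, 0.01, 0.0, -0.26]
```

View pics/d27.png

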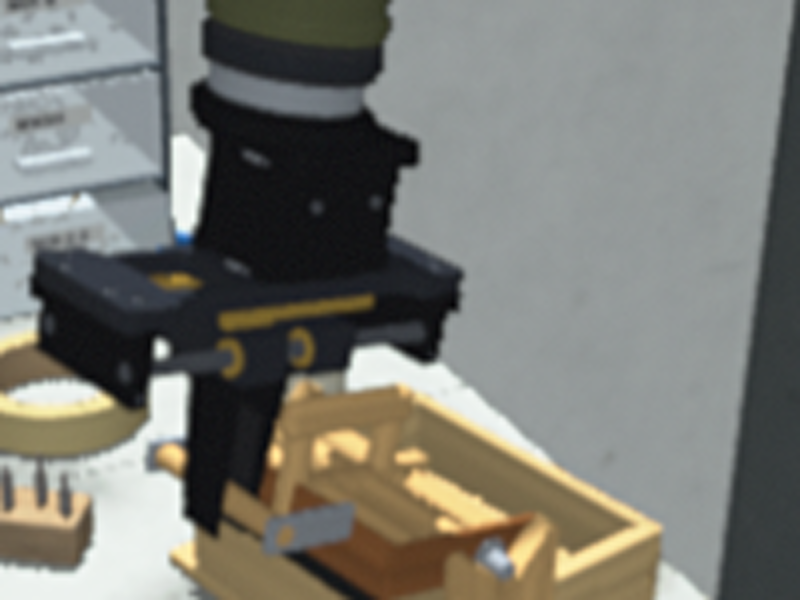

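Emit:
move_arm:
  rows: [0,-0.1,0,0.01,0,-0.29,4,0,-0.1,0,0.01,0,-0.29,4,0.01,-0.1,0,0.01,0,-0.29,4,0.01,-0.1,0,0.01,0,-0.28,4,0.01,-0.1,0,0,0,-0.28,4]

```text
time_s: 29.92
tcp_pos: [0.5527, -0.2127, 0.0895]
eef_rot: [-1.194, -1.055, 0.487]
contact_force: [0.2, 0.2, -2.0]
opening: 0.0111
```

```bash
python3 tip.py 0 31; python3 -c "
from plan import *
c=cap('side');crop(c,220,80,420,230,4,'pics/d28.png')
c=cap('scene');crop(c,220,130,420,280,4,'pics/s28.png')"
```

```text
obs [ 0.5527 -0.2127  0.0895]
piv [ 0.5051 -0.2916  0.0582]
cur rot [ -0.04  -0.09 -23.65]
pos err vs arc(mm) [-0.3 -0.7 -0.4] F [ 0.2  0.2 -2. ] open 0.0111
t 29.93 from [ 0.5527 -0.2127  0.0895] d [-0.0026 -0.0035  0.0109] rot deg [ 0.01  0.1  -7.35] open 0.0111 F [ 0.2  0.2 -2. ]
n 5 need 0.9
[0.0, -0.06, 0.0, 0.0, 0.0, -0.18]
[0.0, -0.06, 0.0, 0.0, 0.0, -0.18]
[0.0, -0.06, 0.0, 0.0, 0.0, -0.18]
[0.01, -0.06, 0.0, 0.0, 0.0, -0.18]
[0.01, -0.06, 0.0, 0.0, 0.0, -0.18]
```

View pics/d28.png

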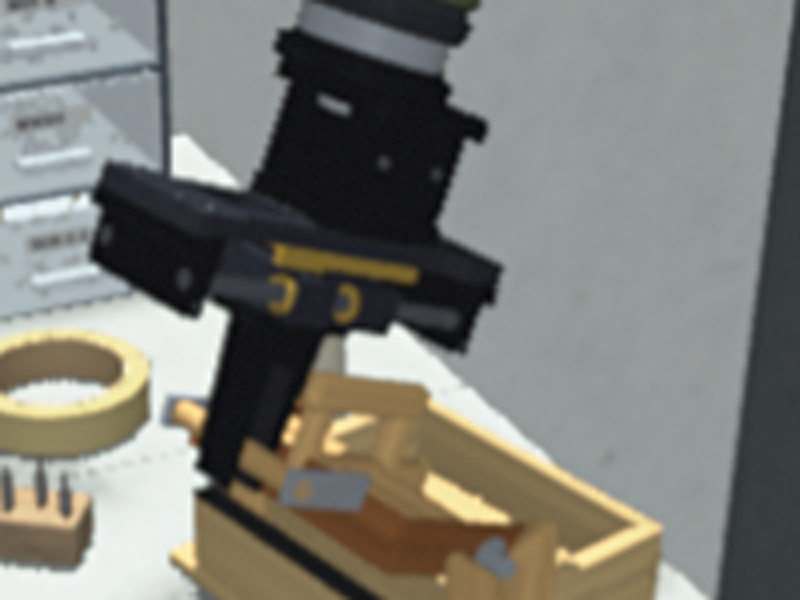

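View pics/s28.png

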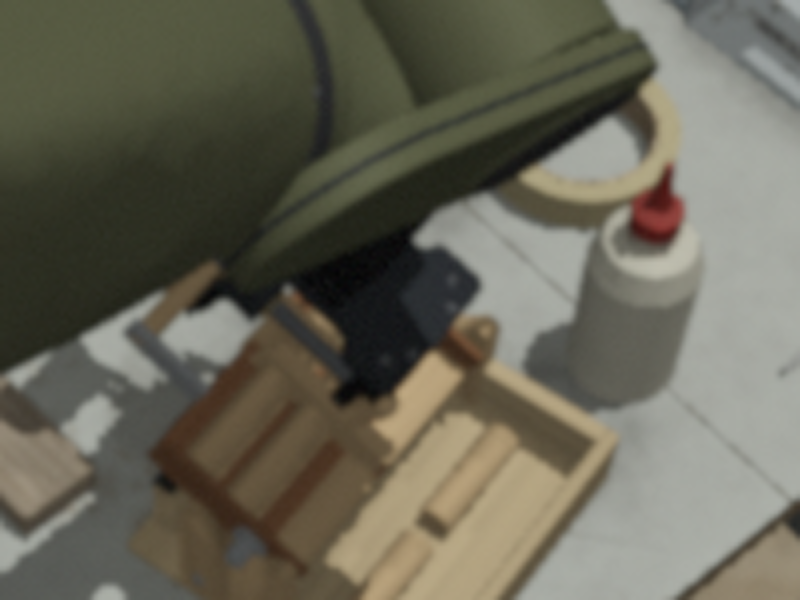

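Emit:
move_arm:
  rows: [0,0,0,0,0,0,4,0,0,0,0,0,0,4,0,0.06,0,0,0,0.18,4,-0.01,0.1,0,0,0,0.28,4,-0.01,0.1,0,0,0,0.28,4]

```text
time_s: 30.65
tcp_pos: [0.5544, -0.2101, 0.079]
eef_rot: [-1.257, -0.991, 0.572]
contact_force: [-2.0, -0.4, -1.6]
opening: 0.0112
```

```bash
python3 tip.py 0 6
```

```text
obs [ 0.5544 -0.2101  0.079 ]
piv [ 0.5051 -0.2916  0.0582]
cur rot [ -0.07  -0.03 -17.28]
pos err vs arc(mm) [-0.  -0.6 -0.5] F [-2.  -0.4 -1.6] open 0.0112
t 30.65 from [ 0.5544 -0.2101  0.079 ] d [ 0.0006  0.0021 -0.0196] rot deg [ 0.07  0.04 11.28] open 0.0112 F [-2.  -0.4 -1.6]
n 5 need 1.4
[-0.02, 0.1, 0.0, 0.0, 0.0, 0.28]
[-0.02, 0.1, 0.0, 0.0, 0.0, 0.28]
[-0.01, 0.1, 0.0, 0.0, 0.0, 0.28]
[-0.01, 0.1, 0.0, 0.0, 0.0, 0.28]
[-0.0, 0.1, 0.0, 0.0, 0.0, 0.28]
```

Emit:
move_arm:
  rows: [-0.02,0.1,0,0,0,0.28,4,-0.02,0.1,0,0,0,0.28,4,-0.01,0.1,0,0,0,0.28,4,-0.01,0.1,0,0,0,0.28,4,0,0.1,0,0,0,0.28,4]

```text
time_s: 31.28
tcp_pos: [0.5557, -0.2077, 0.0583]
eef_rot: [-1.371, -0.868, 0.736]
contact_force: [-1.3, -1.8, -1.5]
opening: 0.0109
```

```bash
python3 tip.py 0 0
```

```text
obs [ 0.5557 -0.2077  0.0583]
piv [ 0.5051 -0.2916  0.0582]
cur rot [-0.18 -0.22 -5.28]
pos err vs arc(mm) [ 0.6 -0.2 -0.5] F [-1.3 -1.8 -1.5] open 0.0109
t 31.27 from [ 0.5557 -0.2077  0.0583] d [-0.0009 -0.0006 -0.0091] rot deg [0.18 0.22 5.28] open 0.0109 F [-1.3 -1.8 -1.5]
n 5 need 0.7
[-0.01, 0.04, 0.0, 0.0, 0.01, 0.13]
[-0.01, 0.05, 0.0, 0.0, 0.01, 0.13]
[-0.01, 0.05, 0.0, 0.0, 0.01, 0.13]
[-0.01, 0.05, 0.0, 0.0, 0.01, 0.13]
[-0.01, 0.05, 0.0, 0.0, 0.01, 0.13]
```

Emit:
move_arm:
  rows: [-0.01,0.05,0,0,0.01,0.15,4,-0.01,0.05,0,0,0.01,0.14,4,-0.01,0.05,0,0,0.01,0.13,4,-0.01,0.05,0,0,0.01,0.13,4,0,0.03,0,0,0,0.1,4]

```text
time_s: 31.9
tcp_pos: [0.5557, -0.2083, 0.0496]
eef_rot: [-1.423, -0.803, 0.806]
contact_force: [-3.2, 0.1, 4.4]
opening: 0.011
```

```bash
python3 tip.py 0 0;  python3 -c "
from plan import *
c=cap('side');crop(c,220,80,420,230,4,'pics/d29.png')
c=cap('scene');crop(c,220,130,420,280,4,'pics/s29.png')"
```

```text
obs [ 0.5557 -0.2083  0.0496]
piv [ 0.5051 -0.2916  0.0582]
cur rot [-0.21  0.07  0.26]
pos err vs arc(mm) [ 0.5 -0.8 -0.7] F [-3.2  0.1  4.4] open 0.0110
t 31.90 from [ 0.5557 -0.2083  0.0496] d [-0.0009  0.     -0.0004] rot deg [ 0.21 -0.07 -0.26] open 0.0110 F [-3.2  0.1  4.4]
n 5 need 0.0
[-0.0, 0.0, 0.0, 0.01, -0.0, -0.01]
[-0.0, 0.0, 0.0, 0.01, -0.0, -0.01]
[-0.0, 0.0, 0.0, 0.01, -0.0, -0.01]
[-0.0, 0.0, 0.0, 0.01, -0.0, -0.01]
[-0.0, 0.0, 0.0, 0.01, -0.0, -0.01]
```

View pics/d29.png

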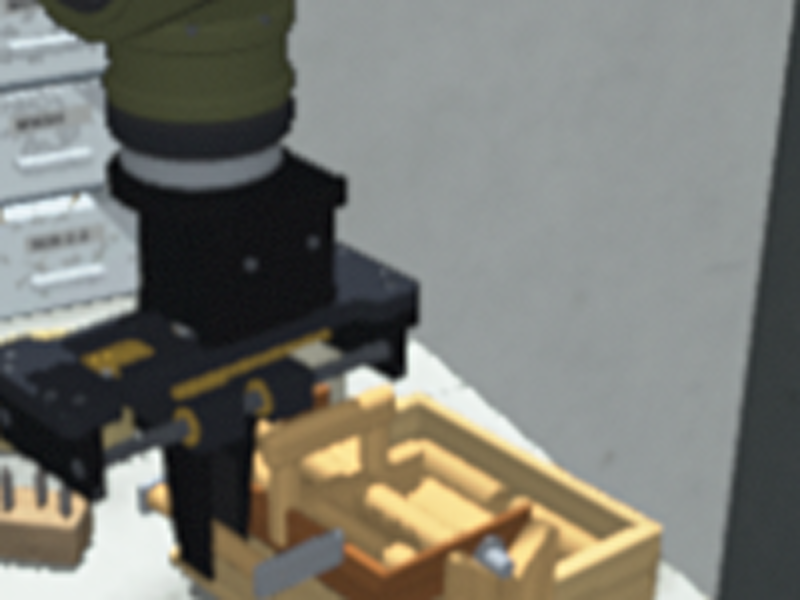

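View pics/s29.png

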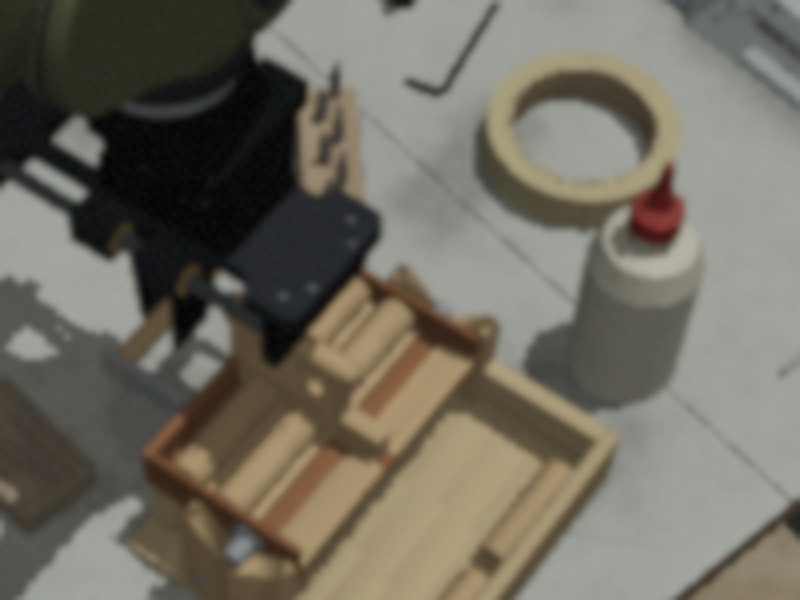

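Emit:
move_arm:
  rows: [0,0,0,0,0,0,14,0,0,0,0,0,0,20,0,0,0,0,0,0,30,0,0,0,0,0,0,34,0,0,0,0,0,0,34]

```text
time_s: 32.62
tcp_pos: [0.5561, -0.2084, 0.0489]
eef_rot: [-1.423, -0.804, 0.805]
contact_force: [0.8, 0.3, 0.2]
opening: 0.0334
```

Emit:
move_arm:
  rows: [0,-0.2,0,0,0,0,34,0,-0.5,0,0,0,0,34,0,-0.8,0,0,0,0,34,0,-0.9,0,0,0,0,34,0,-0.9,0,0,0,0,34]

```text
time_s: 33.25
tcp_pos: [0.5545, -0.207, 0.1863]
eef_rot: [-1.421, -0.803, 0.806]
contact_force: [0.8, -0.7, 0.4]
opening: 0.034
```

Emit:
move_arm:
  rows: [0,-0.6,0.6,0,0,0,34,0,-0.5,0.6,0,0,0,34,0,-0.2,0.4,0,0,0,34,0,0,0,0,0,0,34,0,0,0,0,0,0,34]

```text
time_s: 33.88
tcp_pos: [0.5015, -0.1747, 0.2533]
eef_rot: [-1.437, -0.814, 0.798]
contact_force: [-0.3, 0.4, -0.2]
opening: 0.034
```

```bash
python3 -c "
from plan import *
where()
c=cap('wrist');cv2.imwrite('pics/w30.png',c['pixels'][:,:,::-1]);P=cloud(c)
k=(P[...,2]>.104)&(P[...,2]<.118)
n,l,st,ce=cv2.connectedComponentsWithStats(k.astype(np.uint8))
for i in range(1,n):
  if st[i,4]>100: print('handle',st[i],P[l==i].mean(0).round(4),P[l==i][:,2].min(),cv2.minAreaRect((P[l==i][:,:2]*1000).astype(np.float32)))
c=cap('side');crop(c,220,100,420,250,4,'pics/d30.png')
c=cap('scene');crop(c,200,130,400,280,4,'pics/s30.png')"
```

```text
t 33.88 [ 0.5015 -0.1747  0.2533] yaw 59.13 down [ 0.018 -0.012 -1.   ] open 0.0340 F [-0.3  0.4 -0.2] [-24.9 -10.4 107.2  -0.2  82.  -84. ]
handle [188 237  54  12 542] [ 0.5161 -0.2681  0.1108] 0.10401459125257784 ((517.1333618164062, -269.2561340332031), (62.01844787597656, 11.808656692504883), 59.056983947753906)
```

View pics/w30.png

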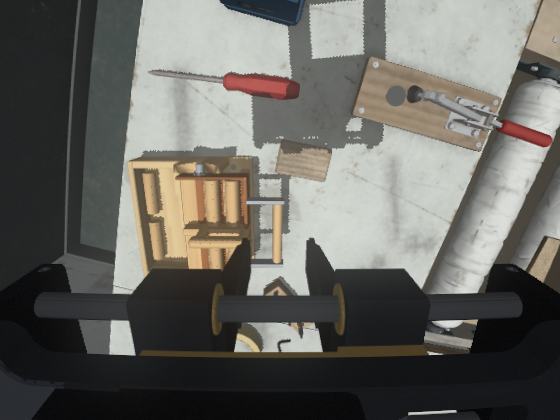

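View pics/d30.png

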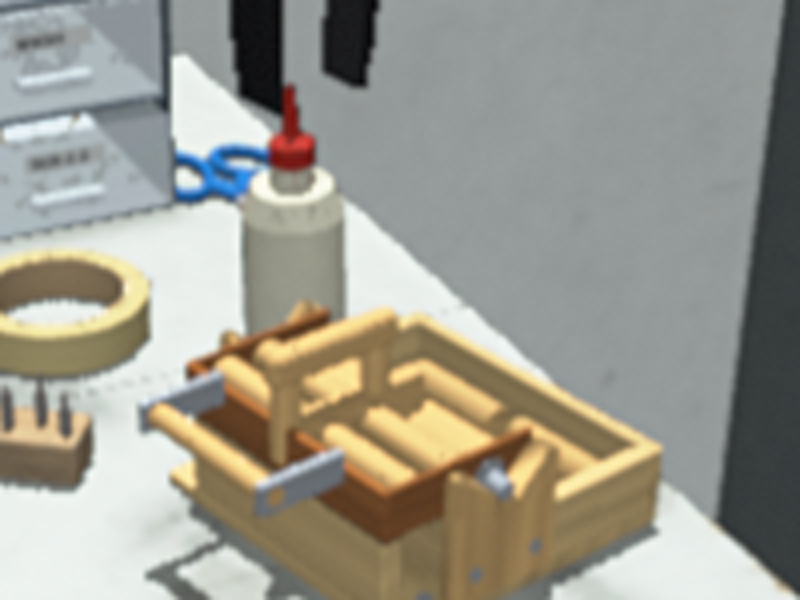

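View pics/s30.png

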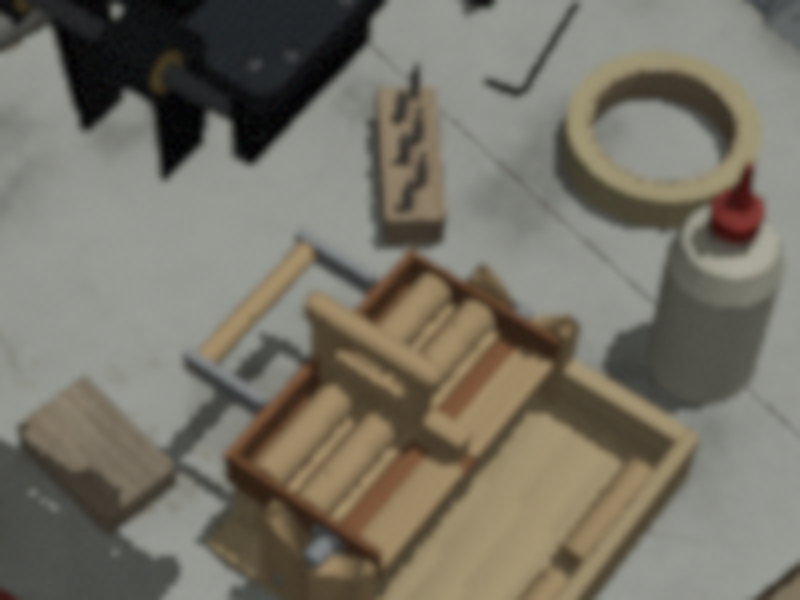

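```bash
python3 -c "
from h import *
print(ctrl.hand_in())"
```

```text
the job is handed in; nothing more can be done
None
```

I carried out all the steps and handed the job in at about 34 s of robot time. No verdict was reported.

- **Sanding block:** it is out of the catch box and lies on the bench between the cradle and the screwdriver. My first two grasps closed above the block. All the pictures showed the fingertips about 7 mm behind the TCP, where `ctrl.tips_ahead` says 14 mm ahead. I went by the pictures from then on, and the third grasp held.
- **Tray placed:** I carried it level by its handle, set it in the V notches and let go. The handle top then read 112 mm and the bar top 80 mm, both as expected for a level, seated tray. All six dowels were aboard.
- **Tipping:** I turned the tray by its bar about the pins to about 24 degrees, keeping the gripper within about 1 mm of the planned arc. Both front dowels rolled into the catch box. I lowered the tray onto the rear rest, let go and backed off.
- **Last pictures:**
  - The two front dowels lie in the catch box, against its front wall.
  - The other four dowels are in their bays.
  - The tray looks level with its pins in the notches.
  - The block is on the bench, and the bottle, bit block and screwdriver look unmoved by eye.
  - The gripper is clear of everything.
- **What disagreed:** the scene and wrist cameras differed by about 5 mm on the cradle's position, mostly across the notches, so I used a value between them. The last handle reading had part of the handle hidden, so it only roughly confirms the tray's final place.

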